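# Clamp a sample vial with the guarded knob

## Task

Stand the slim capped glass vial upright on the clamp's plate, between the jaw and the V-shaped backstop, and let go of it. Then reach down inside the round guard collar and turn the recessed knob clockwise until you feel the jaw hold the vial firmly against the backstop with about 10 newtons, and let go of the knob; more than 20 newtons would crack the glass. Do not knock the guard collar hard, tip the vial over or disturb the other things on the bench.

Things in the scene. Friction and masses are not known exactly. Their poses are not given: they have to be found in the camera images.
- vial_center (a point): The vial to clamp: slim amber glass cylinder 30 mm in diameter with a black screw cap (27 mm), 90 mm tall in all, 80 g, standing loose on the bench; the straight glass is the lower 70 mm. This point is on its axis half-way up (45 mm above its underside), z up. The squat jar, the beaker and the other loose things are bystanders.
- clamp: The vial clamp, fixed to the bench: dark steel plate 130 mm (x) by 250 mm (y), 10 mm thick. Origin on the bench under the plate; x and y lie along the plate's sides, z up. Round grey turret with the knob at y = +75 mm; jaw and V backstop for the vial at x = 0, at negative y.
- cradle (a point): Point on the plate's upper face (10 mm above the bench), at x = 0, y = -39.5 mm of the clamp, axes as the clamp's: stand the vial here. It then clears the jaw by 2.5 to 4.5 mm and the aluminium V backstop (34 mm high, 34 mm wide) by 2.5 to 7.5 mm: how far off the backstop is differs from clamp to clamp. Both x sides are open for fingers.
- jaw: The jaw that presses the vial along the clamp's -y axis into the V backstop: black rubber face 32 mm wide (x), 28 mm high. Origin at the middle of this face, 27 mm above the bench. It is driven 10 mm per radian of the knob through a stiff spring: once the vial is wedged, each further mm of drive (0.1 rad) adds 7 N of squeeze.
- knob_grip (a point): The recessed black knob: upright bar 42 mm long (this point's x axis), 14 mm thick (y), 36 mm tall, on a vertical axle. Point on the axle at gripping height, 56 mm above the bench, 14 mm below the bar's top, 26 mm above the well's floor. Clockwise from above tightens; 0 to 1.7 rad from the open end, where the bar lies along the clamp's x; starts within 0.2 rad of there.
- knob_axle (a point): The knob's axle at the floor of its well, 30 mm above the bench; turns with the knob. Friction of about 0.17 N m resists turning and holds it where it is left (at rest it may pull either way: compare readings taken alike). The vial is wedged 0.7 to 1.2 rad from the open end; from there each newton of squeeze pushes the knob back with 0.01 N m more (10 N: 0.10 N m).
- guard: Round grey guard collar around the knob: inner radius 44 mm, wall 5 mm, its lip 82 mm above the bench, 12 mm above the knob's top. Origin on the axle at the well's floor, 30 mm above the bench. Wide-open fingers do not fit inside.
Mind the look-alikes: they are no part of the job. Leave any purple or yellow look-alike of the part that bears vial_center alone.

How it is judged:
By the outcome, as a careful person would: the job done as asked, in the order asked, and still so for the second after the job is handed in, with the robot touching nothing.
It also fails if it takes over 72 s, if anything falls off the work surface, if the arm or the gripper's body presses on something with over 40 N, if the wrist force passes 120 N, or if a joint passes its speed limit or range.

## Robot

A 7-joint arm with a two-finger parallel gripper is mounted at the origin on the work surface. World frame = base frame: x ahead of the robot, y to its left, z up, the work surface at z = 0. Lengths are in m, angles in degrees, forces in N, time in s.
With the tool pointing down it reaches from about 0.4 to 0.85 m from the base axis. Payload 10.4 kg.
Tool frame: the origin (TCP) lies on the centre line of the jaws, within the pads' length; the fingertips stand 14 mm ahead of it and the grasp point (between the pads) lies 5 mm behind it; z points along the fingers, y is the direction in which the jaws open and shut (so a half turn about z gives the same grasp; the last joint's range is limited). The gripper opens to 85 mm and grips with 20 to 120 N. Pads are 22 mm wide; open, the fingers measure 114 mm over their backs; the gripper's body (76 mm by 85 mm) begins 54 mm behind the grasp point. The pads swing forward as they close: fully open they stand 13 mm farther back than shut.
Start: joints at [73.82, 19.034, -3.707, 83.658, 1.238, 77.344, -5.071], TCP at [0.161, -0.604, 0.216] pointing down, gripper open.
Joint ranges: [-148.97, 148.97], [-28.65, 121.19], [-84.17, 76.75], [9.2, 138.47], [-72.65, 252.65], [3.7, 117.97], [-149.18, 149.18]. Speed limits (degrees/s): [127.2, 127.2, 159.86, 159.86, 180, 180, 180].

## Interface

Orientations are given as [roll, pitch, yaw] about the fixed x, y, z axes, in that order (R = Rz(yaw) Ry(pitch) Rx(roll)).
In Python, from cell import env gives the robot as it stands.
- The arm moves only by the tool play_rows, never from a script. Its argument "increments" is a list of rows, each a list of 7 numbers: the shift along the tool's x, y, z in mm, then the turn, a rotation vector about the tool's x, y, z in degrees, then the opening, from 0 (shut) to 1 (fully open). A call has 1 to 8 rows; each row shifts and turns the pose as measured when the row begins, along the tool's axes as they then stand; what a row does not reach is not made up. A row lasts 1/8 s, in which the tool goes at most 62.5 mm and 10.7 degrees, less where a joint would pass 70% of its speed; a pose out of reach is approached as far as the arm can. A call with a gripper value outside its range is refused whole. The fingers move at their own pace and stop on an object; "squeeze" is the grip in N (left out, the last holds). Time passes only in rows, so rows that do not move let the fingers close. It gives the time, the measured TCP pose, the force and the opening at its end, in the units of the state.
- env.get_obs(): the state, without advancing time (a new reading comes with each control period).
- env.camera(name): name is "scene" or "top"; returns a dict with "color" (480x640x3 uint8, blue, green, red), "fx", "fy", "cx", "cy" (pixels), "rvec" (rotation vector, rad) and "tvec" (3), from world to camera coordinates, as OpenCV has them. Camera axes: x right, y down, z forward; pixel columns grow to the right and rows downward; lengths in m; the calibration is good to about 2 mm. A picture is of the moment at which its call begins. There is no depth.
- env.hand_in(): hands the job in, once; it reports no verdict.
Trained networks look in the newest picture that a camera, given by its name, has taken for a name from the list of things; names that differ only in an ending like _2 or _b are one class to them, and where a whole thing is asked for, a point or a joint stands for the part that bears it (a point fixed in the world has none). Each returns a list of dicts, best first, with "confidence" (0 to 1); they miss things now and then, are a little off and sometimes report something else, mostly with a low value. They report only what shows in the picture. A call takes as long as a camera call. They do not tell look-alikes from the thing itself.
- env.boxes_of(camera, name): "uv" ([column, row] in pixels, amid what is visible of it).
- env.cut_out(camera, name): "pixels" (480x640 bool, what is visible of it) and "uv" ([column, row] in pixels, amid what is visible of it).
- env.mark_of(camera, name): "uv" ([column, row] in pixels: a listed point, or the origin of a listed thing).
The state is a dict: "time_s": time; "joint_pos": joint angles; "dq": joint speeds; "joint_torque": joint torques, N m; "eef_pos": TCP position; "eef_rot": TCP orientation; "ft_force": force on the tool from outside, world axes, zero at the start; "torque": the same for the moment, N m; "finger_gap": finger opening in m.
Only numpy, scipy, OpenCV 4.12 (cv2) and the standard library are available. Lean on these libraries where they do the work, as an engineer would, in place of code of your own. Each camera call takes 0.05 s, during which the arm holds its last target.

## Working session

There is one attempt and no reset: what is moved stays moved. The work goes in short steps, Python scripts to look and compute and a tool call to move; the robot and the scene stay as the last step left them, time stands still between calls to the robot, and variables do not carry over. Pictures are saved under pics/ and viewed, and the job is handed in when it is done.

Besides the shell and the picture viewer there is one more tool, called after "Call:" as name(argument=value, ...) on one line, values as JSON. play_rows: Moves the arm, as the interface text tells. Its arguments: {"type":"object","properties":{"increments":{"type":"array"},"squeeze":{"type":"number"}},"required":["increments"]}

```bash
ls; mkdir -p pics; python3 - <<'E'
from cell import env
import cv2,json
for n in ("scene","top"):
    c=env.camera(n); cv2.imwrite(f"pics/{n}0.png",c["color"])
    print(n,c["fx"],c["fy"],c["cx"],c["cy"],c["rvec"],c["tvec"])
    for k in ("vial_center","clamp","cradle","jaw","knob_grip","knob_axle","guard"):
        print(k,[(d["uv"],round(d["confidence"],2)) for d in env.mark_of(n,k)])
print(env.get_obs())
E
```

```text
pics
scene 532.2082213468352 532.2082213468352 317.7310903417225 239.1842588524746 [ 1.97308595  1.85532573 -0.51711074] [-0.03566241 -0.46589285  1.17158334]
vial_center [([238.1, 297.5], 0.93), ([194.0, 285.2], 0.69), ([235.9, 244.8], 0.69)]
clamp [([402.2, 226.7], 0.77), ([450.1, 216.4], 0.59)]
cradle [([379.7, 225.8], 0.65)]
jaw [([393.6, 220.0], 0.72)]
knob_grip [([454.2, 208.9], 0.62), ([402.2, 228.8], 0.5)]
knob_axle [([447.8, 220.2], 0.64)]
guard [([450.7, 216.7], 0.81)]
top 581.4297243662485 581.4297243662485 316.80068769762323 240.49135068760242 [ 2.17500327 -2.13221552  0.14216486] [-0.00710192  0.55349216  1.14773567]
vial_center [([412.6, 200.0], 0.85), ([378.9, 187.0], 0.63), ([382.3, 230.2], 0.53), ([207.1, 247.9], 0.19)]
clamp [([248.5, 250.8], 0.75)]
cradle [([268.3, 254.7], 0.9)]
jaw [([254.5, 254.1], 0.67), ([209.4, 249.3], 0.64)]
knob_grip [([205.0, 248.4], 0.57)]
knob_axle [([206.2, 249.4], 0.77)]
guard [([208.2, 245.7], 0.56), ([206.2, 245.7], 0.18)]
{'time_s': 0.8, 'joint_pos': array([73.81850276, 19.03329169, -3.70751492, 83.65918587,  1.23790541,
       77.34401871, -5.06702216]), 'dq': array([-0.0520723 ,  0.06311596, -0.07160133, -0.04494902,  0.01812321,
       -0.02120089,  0.03636426]), 'joint_torque': array([-1.42382362e-06, -6.25184798e+01,  4.91094205e-02, -3.91813624e+01,
        1.65702979e-02,  1.74397828e-03,  7.32433506e-06]), 'eef_pos': array([ 0.16058842, -0.60402367,  0.21602804]), 'eef_rot': array([ 1.79996716e+02, -7.85022455e-04,  1.48910081e+01]), 'ft_force': array([0.12140094, 1.13543669, 0.22808747]), 'torque': array([-0.02812336, -0.01775044, -0.03357121]), 'finger_gap': 0.08561578812519799}
```

View pics/scene0.png

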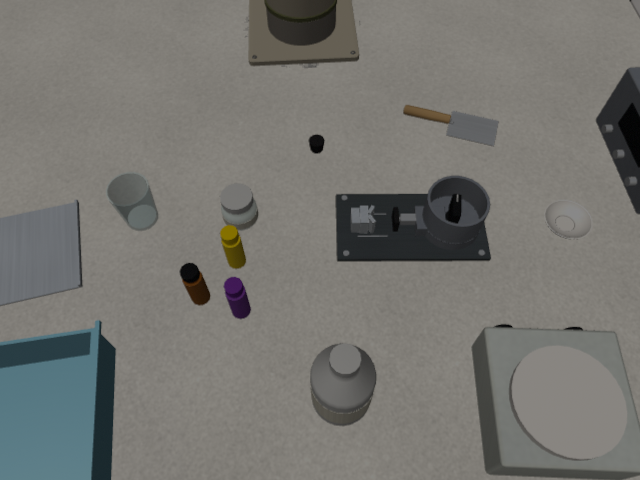

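View pics/top0.png

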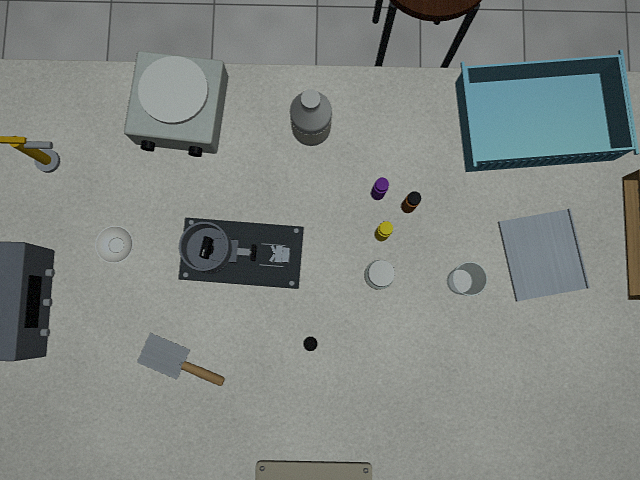

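```bash
cat > h.py <<'E'
import numpy as np,cv2
CAM={"scene":(532.2082213468352,317.7310903417225,239.1842588524746,[ 1.97308595,1.85532573,-0.51711074],[-0.03566241,-0.46589285,1.17158334]),
"top":(581.4297243662485,316.80068769762323,240.49135068760242,[2.17500327,-2.13221552,0.14216486],[-0.00710192,0.55349216,1.14773567])}
def KRt(n):
    f,cx,cy,r,t=CAM[n]; return np.array([[f,0,cx],[0,f,cy],[0,0,1.]]),cv2.Rodrigues(np.array(r))[0],np.array(t)
def proj(n,p):
    K,R,t=KRt(n); q=K@(R@np.array(p)+t); return q[:2]/q[2]
def atz(n,uv,z):
    K,R,t=KRt(n); d=R.T@np.linalg.inv(K)@np.array([*uv,1.]); c=-R.T@t
    return c+d*(z-c[2])/d[2]
def tri(a,b):
    P=[K@np.c_[R,t] for K,R,t in map(KRt,("scene","top"))]
    X=cv2.triangulatePoints(P[0],P[1],np.array(a,float).reshape(2,1),np.array(b,float).reshape(2,1))[:,0]
    return X[:3]/X[3]
E
python3 - <<'E'
from h import *
np.set_printoptions(precision=4,suppress=True)
for n in CAM:
    K,R,t=KRt(n); print(n,-R.T@t, "base px",proj(n,[0,0,0]),"tcp",proj(n,[.16,-.6,.2]))
for k,a,b,z in [("vial",(194,285.2),(412.6,200),.045),("clamp",(402.2,226.7),(248.5,250.8),0),("cradle",(379.7,225.8),(268.3,254.7),.01),("jaw",(393.6,220),(254.5,254.1),.027),("grip",(454.2,208.9),(205,248.4),.056),("axle",(447.8,220.2),(206.2,249.4),.03),("guard",(450.7,216.7),(208.2,245.7),.03)]:
    print(k,tri(a,b),atz("scene",a,z),atz("top",b,z))
# plate corner screws
print("yellow",tri((235.9,244.8),(382.3,230.2)),"purple",tri((238.1,297.5),(378.9,187)))
E
```

```text
scene [ 1.0002 -0.0192  0.7682] base px [301.5309  27.5459] tcp [-51.4227   4.4535]
top [0.3985 0.003  1.2103] base px [313.2029 520.8841] tcp [674.2558 468.6455]
vial [ 0.6394 -0.1893  0.0459] [ 0.6389 -0.1889  0.045 ] [ 0.6396 -0.19    0.045 ]
clamp [0.5329 0.1459 0.0081] [0.5279 0.1481 0.    ] [0.5337 0.1465 0.    ]
cradle [0.5262 0.1067 0.0043] [0.5299 0.1085 0.01  ] [0.5253 0.104  0.01  ]
jaw [0.5251 0.1317 0.0182] [0.5306 0.1299 0.027 ] [0.5241 0.1308 0.027 ]
grip [0.5309 0.2269 0.051 ] [0.5341 0.2241 0.056 ] [0.5305 0.2269 0.056 ]
axle [0.5319 0.2271 0.0188] [0.5386 0.2182 0.03  ] [0.5315 0.2294 0.03  ]
guard [0.5379 0.2228 0.039 ] [0.5321 0.2242 0.03  ] [0.5392 0.2257 0.03  ]
yellow [ 0.5753 -0.1272  0.05  ] purple [ 0.6647 -0.1212  0.0479]
```

```bash
python3 - <<'E'
import cv2,numpy as np
t=cv2.imread("pics/top0.png");s=cv2.imread("pics/scene0.png")
a=cv2.resize(t[205:300,165:325],(800,475),interpolation=cv2.INTER_CUBIC)
b=cv2.resize(s[170:270,325:500],(800,457),interpolation=cv2.INTER_CUBIC)
cv2.imwrite("pics/ta.png",np.clip(a*1.8,0,255).astype(np.uint8));cv2.imwrite("pics/sa.png",np.clip(b*1.8,0,255).astype(np.uint8))
E
```

```text
(no output)
```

View pics/ta.png

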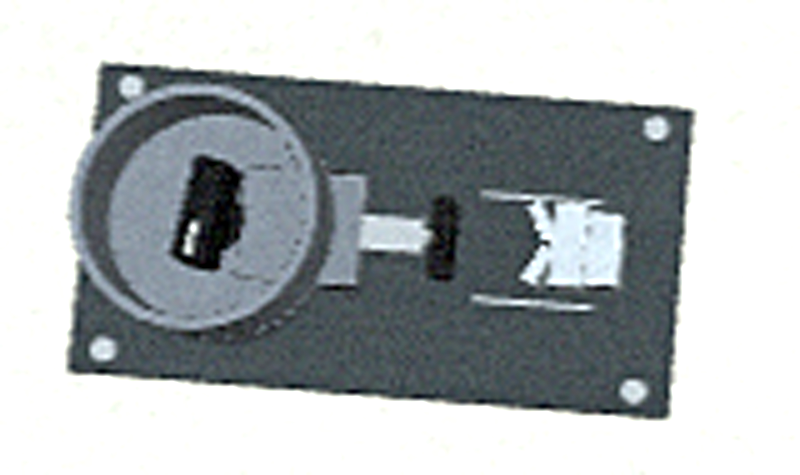

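View pics/sa.png

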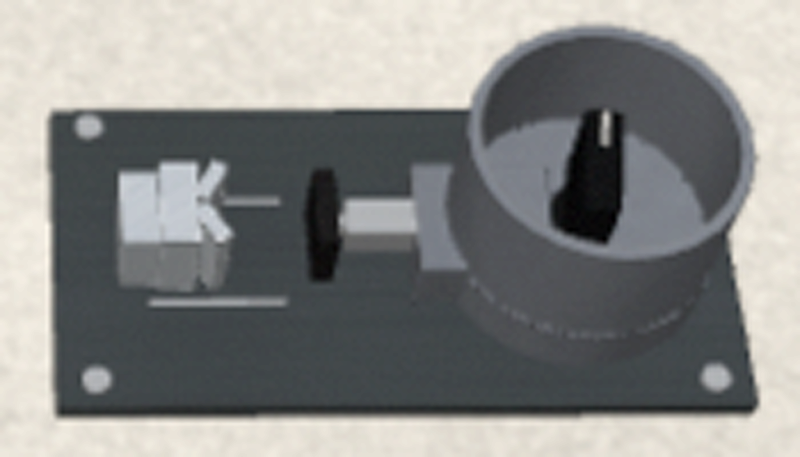

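```bash
python3 - <<'E'
from h import *
from scipy.optimize import least_squares
np.set_printoptions(precision=4,suppress=True)
# subpixel corner detection
t=cv2.imread("pics/top0.png",0);s=cv2.imread("pics/scene0.png",0)
T=lambda p:[165+(p[0]+.5)/5-.5,205+(p[1]+.5)/5-.5]
S=lambda p:[325+(p[0]+.5)/(800/175)-.5,170+(p[1]+.5)/4.57-.5]
obs=[("top",T((100,65)),(65,125,10)),("top",T((693,108)),(65,-125,10)),("top",T((668,417)),(-65,-125,10)),("top",T((68,373)),(-65,125,10)),
("scene",S((50,110)),(-65,-125,10)),("scene",S((57,413)),(65,-125,5)),("scene",S((757,410)),(65,125,5))]
def X(p,q):
    c,s_=np.cos(p[2]),np.sin(p[2]); q=np.array(q)/1000
    return np.array([p[0]+c*q[0]-s_*q[1],p[1]+s_*q[0]+c*q[1],q[2]])
for sel in ("top","scene",None):
    o=[a for a in obs if sel in(None,a[0])]
    f=lambda p:np.concatenate([proj(n,X(p,q))-uv for n,uv,q in o])
    r=least_squares(f,[.53,.15,0]); print(sel,r.x[:2],np.degrees(r.x[2]));print(r.fun.reshape(-1,2).round(1).tolist())
p=r.x
for k,q in dict(cradle=(0,-39.5,10),axle=(0,75,30),grip=(0,75,56),lip=(0,75,82)).items(): print(k,X(p,q),proj("top",X(p,q)),proj("scene",X(p,q)))
E
```

```text
top [0.5287 0.1607] -3.072042325020238
[[-0.3, -0.2], [0.2, -0.2], [0.4, 0.2], [-0.4, 0.1]]
scene [0.5304 0.1604] -3.26526556338571
[[-0.1, -0.3], [-0.2, 0.2], [0.3, 0.0]]
None [0.5294 0.1606] -3.117904496268702
[[-0.2, -0.6], [0.3, -0.5], [0.5, -0.1], [-0.3, -0.3], [-0.2, -0.6], [0.0, -0.2], [0.3, -0.7]]
cradle [0.5273 0.1211 0.01  ] [260.0593 253.561 ] [386.9885 224.0954]
axle [0.5335 0.2355 0.03  ] [203.2908 248.3579] [457.6025 217.0597]
grip [0.5335 0.2355 0.056 ] [200.797  246.8294] [461.147  208.2227]
lip [0.5335 0.2355 0.082 ] [198.19   245.2316] [464.8814 198.9126]
```

```bash
python3 - <<'E'
from h import *
np.set_printoptions(precision=4,suppress=True)
c,sn=np.cos(np.radians(-3.1)),np.sin(np.radians(-3.1))
Rz=np.array([[c,-sn,0],[sn,c,0],[0,0,1]])
O=np.array([.5294,.1606,0])
for off in (-10,-14):
  t=cv2.imread("pics/top0.png");s=cv2.imread("pics/scene0.png")
  t=np.clip(cv2.resize(t[205:300,165:325],None,fx=5,fy=5,interpolation=cv2.INTER_CUBIC)*1.8,0,255).astype(np.uint8)
  s=np.clip(cv2.resize(s[170:270,325:500],None,fx=4,fy=4,interpolation=cv2.INTER_CUBIC)*1.8,0,255).astype(np.uint8)
  def line(pts,col,closed=True):
    for n,img,u0,v0,f in (("top",t,165,205,5),("scene",s,325,170,4)):
      q=np.array([[(proj(n,O+Rz@((np.array(p)+[0,off,0])/1000))+.5-[u0,v0])*f for p in pts]]).round().astype(np.int32)
      cv2.polylines(img,q,closed,col,1)
  th=np.linspace(0,2*np.pi,60)
  for r,col in((44,(0,0,255)),(49,(0,255,0))): line([(r*np.cos(a),75+r*np.sin(a),82) for a in th],col)
  line([(-16,-19,13),(16,-19,13),(16,-19,41),(-16,-19,41)],(0,255,255))
  line([(15*np.cos(a),-39.5+15*np.sin(a),10) for a in th],(255,0,255))
  line([(21*np.cos(.1)*x-7*y*0,75+7*y,70) for x,y in((-1,-1),(1,-1),(1,1),(-1,1))],(255,128,0))
  s=cv2.resize(s,(700,400)); t=cv2.resize(t,(700,415));
  cv2.imwrite(f"pics/ov{-off}.png",cv2.resize(np.vstack([t,s]),(515,600)) if 0 else t); cv2.imwrite(f"pics/ovs{-off}.png",s)
E
```

```text
(no output)
```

View pics/ov10.png

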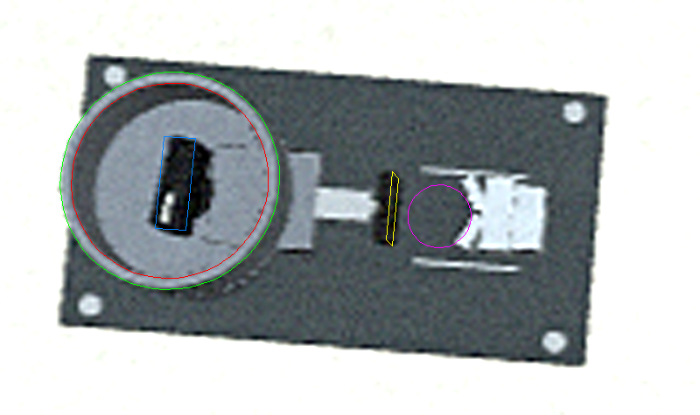

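View pics/ovs10.png

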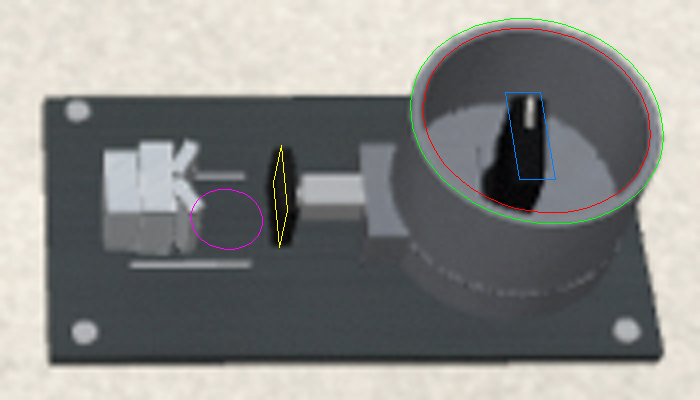

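View pics/ov14.png

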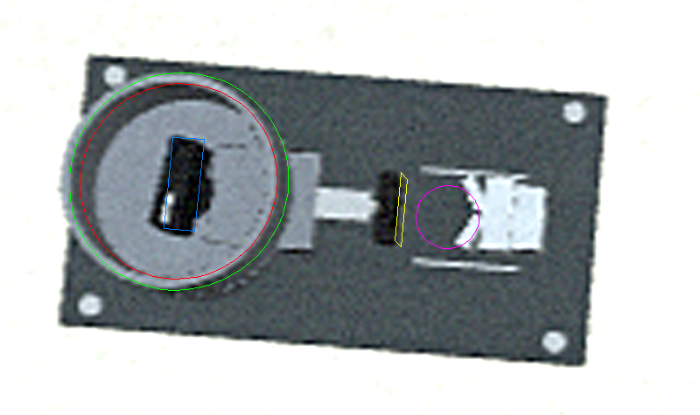

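View pics/ovs14.png

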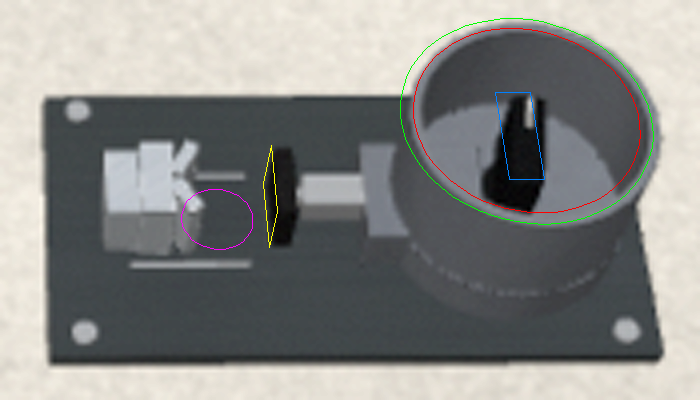

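```bash
cat > plan.py <<'E'
import sys
from cell import env
from h import *
from scipy.spatial.transform import Rotation as Ro
np.set_printoptions(precision=4,suppress=True)
def plan(x,y,z,yaw,n,g):
    o=env.get_obs(); p=np.array(o["eef_pos"]);R=Ro.from_euler("xyz",o["eef_rot"],degrees=True)
    T=Ro.from_euler("xyz",[180,0,yaw],degrees=True); d=np.array([x,y,z])-p
    rv=(R.inv()*T).as_rotvec()/n
    print("t",round(o["time_s"],2),"p",p*1000,"rot",np.array(o["eef_rot"]),"F",o["ft_force"],"M",o["torque"],"gap",round(o["finger_gap"]*1000,1))
    rows=[]
    for i in range(n):
        dl=R.inv().apply(d/n)*1000; rows.append([round(v,1) for v in dl]+[round(v,2) for v in np.degrees(rv)]+[g]); R=R*Ro.from_rotvec(rv)
    print("["+",\n".join(map(str,rows))+"]")
if __name__=="__main__":
    a=list(map(float,sys.argv[1:])); plan(*a[:4],int(a[4]),a[5])
E
python3 plan.py .639 -.1895 .18 86.9 13 .75
python3 - <<'E'
from cell import env
from h import *
for n in("scene","top"):
    env.camera(n)
    for d in env.cut_out(n,"vial_center"):
        m=d["pixels"]; v,u=np.nonzero(m); print(n,d["uv"],round(d["confidence"],2),m.sum(),u.min(),u.max(),v.min(),v.max())
E
```

```text
t 0.8 p [ 160.5884 -604.0237  216.028 ] rot [179.9967  -0.0008  14.891 ] F [0.1214 1.1354 0.2281] M [-0.0281 -0.0178 -0.0336] gap 85.6
[[np.float64(43.8), np.float64(-21.4), np.float64(2.8), np.float64(0.0), np.float64(0.0), np.float64(-5.54), 0.75],
[np.float64(45.6), np.float64(-17.0), np.float64(2.8), np.float64(0.0), np.float64(0.0), np.float64(-5.54), 0.75],
[np.float64(47.0), np.float64(-12.6), np.float64(2.8), np.float64(0.0), np.float64(0.0), np.float64(-5.54), 0.75],
[np.float64(48.0), np.float64(-8.0), np.float64(2.8), np.float64(0.0), np.float64(0.0), np.float64(-5.54), 0.75],
[np.float64(48.6), np.float64(-3.3), np.float64(2.8), np.float64(0.0), np.float64(0.0), np.float64(-5.54), 0.75],
[np.float64(48.7), np.float64(1.4), np.float64(2.8), np.float64(0.0), np.float64(0.0), np.float64(-5.54), 0.75],
[np.float64(48.3), np.float64(6.1), np.float64(2.8), np.float64(0.0), np.float64(0.0), np.float64(-5.54), 0.75],
[np.float64(47.5), np.float64(10.8), np.float64(2.8), np.float64(0.0), np.float64(0.0), np.float64(-5.54), 0.75],
[np.float64(46.2), np.float64(15.3), np.float64(2.8), np.float64(0.0), np.float64(0.0), np.float64(-5.54), 0.75],
[np.float64(44.5), np.float64(19.7), np.float64(2.8), np.float64(0.0), np.float64(0.0), np.float64(-5.54), 0.75],
[np.float64(42.4), np.float64(23.9), np.float64(2.8), np.float64(0.0), np.float64(0.0), np.float64(-5.54), 0.75],
[np.float64(39.9), np.float64(27.9), np.float64(2.8), np.float64(0.0), np.float64(0.0), np.float64(-5.54), 0.75],
[np.float64(37.1), np.float64(31.6), np.float64(2.8), np.float64(0.0), np.float64(0.0), np.float64(-5.54), 0.75]]
scene [239.1, 298.7] 0.66 788 224 250 277 318
scene [194.1, 284.7] 0.58 820 181 210 263 304
top [382.0, 229.6] 0.84 258 374 392 222 240
top [410.1, 200.0] 0.83 288 401 420 191 212
top [378.8, 187.7] 0.51 273 371 388 178 199
```

Call:
play_rows(increments=[[44,-21,0,0,0,-5.5,0.75],[46,-17,0,0,0,-5.5,0.75],[47,-13,0,0,0,-5.5,0.75],[48,-8,0,0,0,-5.5,0.75],[49,-3,0,0,0,-5.5,0.75],[49,1,0,0,0,-5.5,0.75],[48,6,0,0,0,-5.5,0.75],[48,11,0,0,0,-5.5,0.75]])

```text
time_s: 2.0
eef_pos: [0.4596, -0.3423, 0.216]
eef_rot: [179.9, 0.2, 59.8]
ft_force: [-0.3, -1.3, 0.1]
finger_gap: 0.0641
```

```bash
sed -i 's/round(v,1) for v in dl/float(round(v,1)) for v in dl/; s/round(v,2) for v in np.deg/float(round(v,2)) for v in np.deg/' plan.py; python3 plan.py .639 -.1895 .16 86.9 7 .75;
```

```text
t 2.0 p [ 459.55   -342.2809  216.0098] rot [179.9227   0.1753  59.7633] F [-0.2577 -1.2661  0.1071] M [-0.0367 -0.0375 -0.0264] gap 64.1
[[31.8, 11.1, 7.9, 0.0, 0.03, -3.88, 0.75],
[31.0, 13.3, 7.9, 0.0, 0.03, -3.88, 0.75],
[30.0, 15.3, 7.9, 0.0, 0.03, -3.88, 0.75],
[28.9, 17.3, 8.0, 0.0, 0.03, -3.88, 0.75],
[27.6, 19.2, 8.0, 0.0, 0.03, -3.88, 0.75],
[26.3, 21.1, 8.0, 0.0, 0.03, -3.88, 0.75],
[24.8, 22.8, 8.0, 0.0, 0.03, -3.88, 0.75]]
```

Call:
play_rows(increments=[[33,12,6,0,0,-4,0.75],[32,14,6,0,0,-4,0.75],[31,16,6,0,0,-4,0.75],[30,18,8,0,0,-4,0.75],[28,20,8,0,0,-4,0.75],[27,22,8,0,0,-4,0.75],[26,24,8,0,0,-4,0.75],[0,0,0,0,0,0,0.75]])

```text
time_s: 3.0
eef_pos: [0.6526, -0.1727, 0.1643]
eef_rot: [179.9, 0.1, 89.1]
ft_force: [-0.2, -0.6, 0.6]
finger_gap: 0.0641
```

```bash
python3 plan.py .639 -.1895 .125 86.9 2 .75; python3 - <<'E'
from cell import env
import cv2,numpy as np
s=env.camera("scene")["color"];t=env.camera("top")["color"]
cv2.imwrite("pics/s1.png",cv2.resize(s[180:330,120:320],(800,600)));cv2.imwrite("pics/t1.png",cv2.resize(t[150:270,340:500],(800,600)))
E
```

```text
t 3.0 p [ 652.5993 -172.6646  164.2524] rot [179.9062   0.1423  89.0643] F [-0.1972 -0.5615  0.6112] M [0.0217 0.0232 0.0239] gap 64.1
[[-8.5, -6.7, 19.6, 0.05, 0.07, 1.08, 0.75],
[-8.6, -6.5, 19.6, 0.05, 0.07, 1.08, 0.75]]
```

View pics/s1.png

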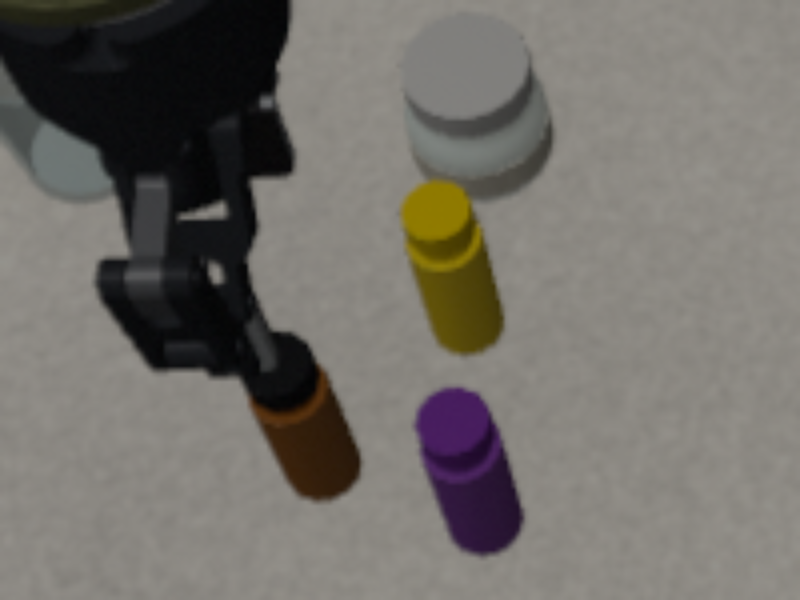

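View pics/t1.png

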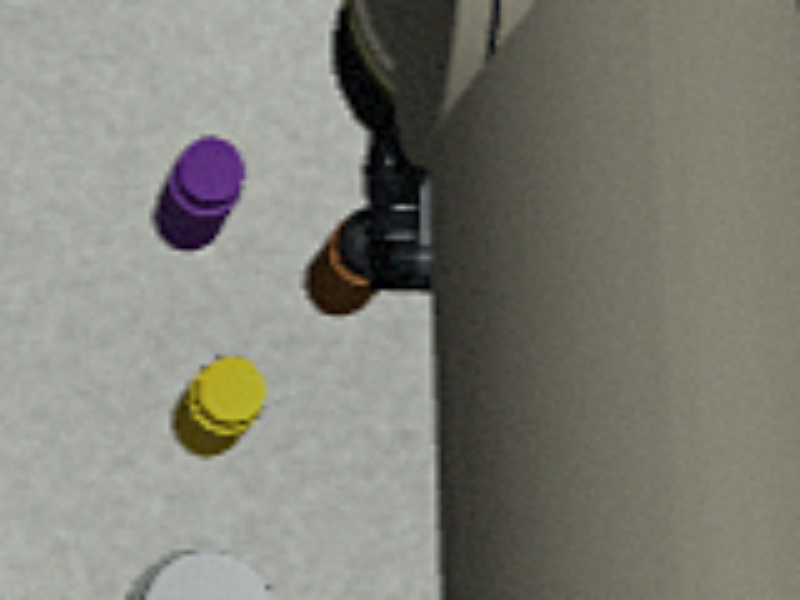

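Call:
play_rows(increments=[[-8.5,-6.8,5,0,0,1.1,0.75],[-8.5,-6.6,10,0,0,1.1,0.75],[0,0,0,0,0,0,0.75]])

```text
time_s: 3.48
eef_pos: [0.6348, -0.1981, 0.1497]
eef_rot: [179.9, 0.4, 86.1]
ft_force: [0.6, 0.3, 0.2]
finger_gap: 0.0638
```

```bash
python3 plan.py .639 -.1895 .049 86.9 5 .75; python3 - <<'E'
from cell import env
import cv2,numpy as np
s=env.camera("scene")["color"]
cv2.imwrite("pics/s2.png",cv2.resize(s[180:330,120:320],(800,600)))
E
```

```text
t 3.48 p [ 634.7908 -198.0692  149.6737] rot [179.8807   0.4148  86.0591] F [0.6121 0.3422 0.1619] M [ 0.0402 -0.0147  0.0049] gap 63.8
[[1.9, 0.7, 20.1, 0.02, 0.08, -0.17, 0.75],
[1.9, 0.7, 20.1, 0.02, 0.08, -0.17, 0.75],
[1.9, 0.7, 20.1, 0.02, 0.08, -0.17, 0.75],
[1.8, 0.7, 20.1, 0.02, 0.08, -0.17, 0.75],
[1.8, 0.7, 20.1, 0.02, 0.08, -0.17, 0.75]]
```

View pics/s2.png

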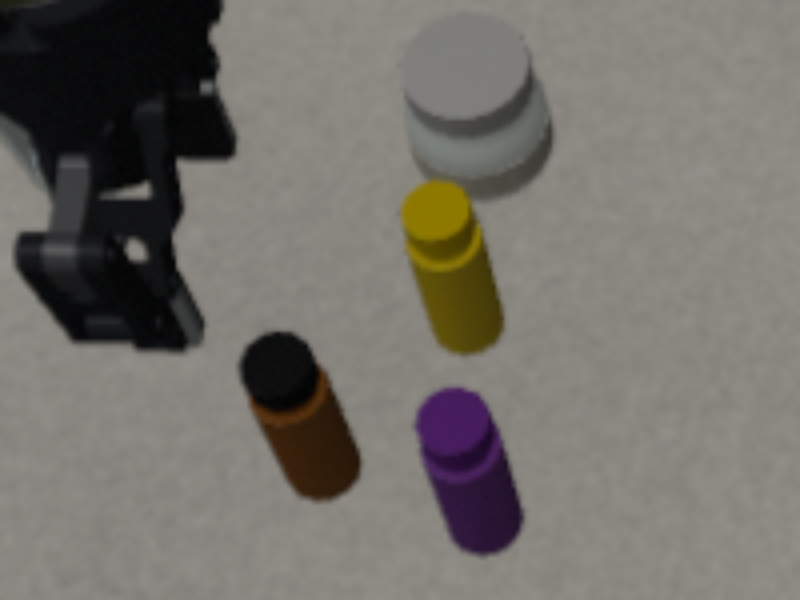

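Call:
play_rows(increments=[[8.5,3.6,0,0,0.4,-0.8,0.75],[0,0,0,0,0,0,0.75]])

```text
time_s: 3.78
eef_pos: [0.6402, -0.1882, 0.1509]
eef_rot: [179.8, -0.0, 87.0]
ft_force: [-0.4, 0.4, 0.1]
finger_gap: 0.064
```

```bash
python3 plan.py .639 -.1895 .049 86.9 5 .75; python3 -c "
from cell import env
print(env.get_obs()['dq'])"
```

```text
t 3.77 p [ 640.2337 -188.1641  150.9005] rot [179.7687  -0.0452  87.0027] F [-0.4293  0.406   0.1461] M [ 0.0686  0.0473 -0.0335] gap 64.0
[[-0.3, -0.3, 20.4, 0.05, -0.01, 0.02, 0.75],
[-0.3, -0.3, 20.4, 0.05, -0.01, 0.02, 0.75],
[-0.3, -0.3, 20.4, 0.05, -0.01, 0.02, 0.75],
[-0.3, -0.3, 20.4, 0.05, -0.01, 0.02, 0.75],
[-0.3, -0.2, 20.4, 0.05, -0.01, 0.02, 0.75]]
[ 0.47661008 -0.28371114  0.53921097 -0.06301803  0.24256397  0.1140714
 -0.0262614 ]
```

Call:
play_rows(increments=[[-0.4,-0.4,18,0.2,0,0,0.75],[-0.3,-0.3,20,0,0,0,0.75],[0,0,20,0,0,0,0.75],[0,0,18,0,0,0,0.75],[0,0,12,0,0,0,0.75],[0,0,5,0,0,0,0.75],[0,0,0,0,0,0,0.75]])

```text
time_s: 4.65
eef_pos: [0.6387, -0.1879, 0.0493]
eef_rot: [-179.9, -0.1, 87.1]
ft_force: [0.2, -0.6, 0.7]
finger_gap: 0.0638
```

```bash
python3 plan.py .639 -.1895 .049 86.9 1 .75; python3 - <<'E'
from cell import env
import cv2,numpy as np
s=env.camera("scene")["color"]
cv2.imwrite("pics/s3.png",cv2.resize(s[180:330,120:320],(800,600)))
E
```

```text
t 4.65 p [ 638.7247 -187.9446   49.2966] rot [-179.8634   -0.0983   87.0657] F [ 0.2196 -0.6075  0.7057] M [-0.0269 -0.0131  0.0102] gap 63.8
[[-1.5, 0.4, 0.3, -0.14, -0.1, 0.17, 0.75]]
```

View pics/s3.png

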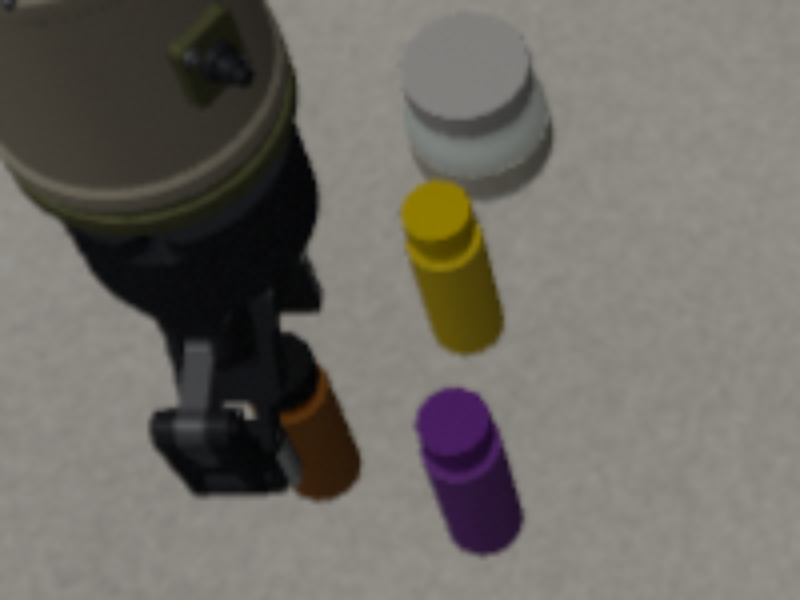

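```bash
python3 - <<'E'
from h import *
for y in (-.199,-.177):
  for x in (.671,.685):
   for z in (.035,.043):
    print(x,y,z,(proj("scene",[x,y,z])-[120,180])*4)
for y in (-.2045,-.1745): print("vial base",(proj("scene",[.639,y,0])-[120,180])*4)
print("bottom front",(proj("scene",[.654,-.1895,0])-[120,180])*4,"cap",(proj("scene",[.639,-.1895,.09])-[120,180])*4)
E
```

```text
0.671 -0.199 0.035 [269.36859293 511.64302654]
0.671 -0.199 0.043 [264.67446746 502.97456898]
0.685 -0.199 0.035 [266.88867071 546.63723791]
0.685 -0.199 0.043 [262.12961962 538.19779572]
0.671 -0.177 0.035 [328.59025456 508.23489799]
0.671 -0.177 0.043 [324.41645197 499.54276354]
0.685 -0.177 0.035 [326.65020682 543.17359668]
0.685 -0.177 0.043 [322.42105083 534.70960943]
vial base [279.91416414 473.07479754]
vial base [356.196416   468.71884472]
bottom front [316.01078125 505.93667154] cap [268.55254023 366.20415423]
```

```bash
python3 - <<'E'
from cell import env
from h import *
c=env.camera("scene")["color"]
f=8
im=np.clip(cv2.resize(c[240:310,150:225],None,fx=f,fy=f,interpolation=cv2.INTER_CUBIC)*2.2,0,255).astype(np.uint8)
def P(p): return tuple(int(v) for v in ((proj("scene",p)+.5-[150,240])*f))
p=env.get_obs()["eef_pos"]
# predicted pads: rectangles inner faces x=+-32, y +-11, z tips..
for sx in (1,-1):
  q=[(p[0]+sx*.032,p[1]+a,b) for a,b in((-.011,.043),(.011,.043),(.011,.08),(-.011,.08))]
  cv2.polylines(im,[np.array([P(v) for v in q])],True,(0,255,0) if sx>0 else (0,0,255),1)
for z in(0,.07,.09):
  cv2.polylines(im,[np.array([P((.639+.015*np.cos(a),-.1895+.015*np.sin(a),z)) for a in np.linspace(0,6.3,40)])],True,(255,0,255),1)
cv2.imwrite("pics/z3.png",im)
E
```

```text
(no output)
```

View pics/z3.png

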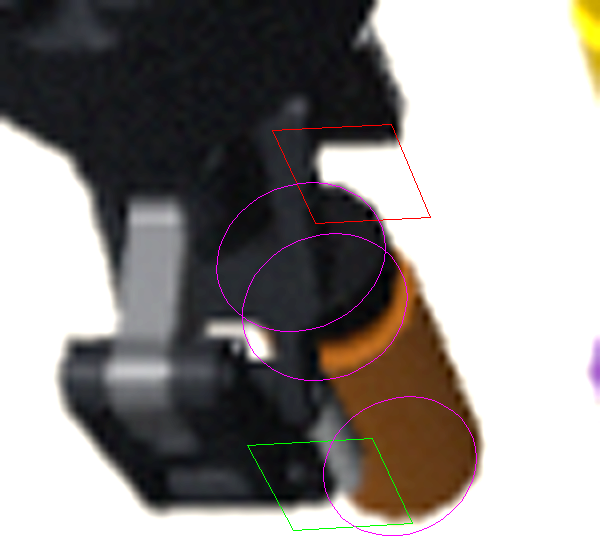

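```bash
python3 - <<'E'
from cell import env
from h import *
c=env.camera("scene")["color"];t=env.camera("top")["color"]
im=np.clip(cv2.resize(c[60:320,60:320],(780,590),interpolation=cv2.INTER_CUBIC)*2.5,0,255).astype(np.uint8)
cv2.imwrite("pics/z4.png",im)
cv2.imwrite("pics/t4.png",np.clip(t*1.8,0,255).astype(np.uint8))
E
```

```text
(no output)
```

View pics/z4.png

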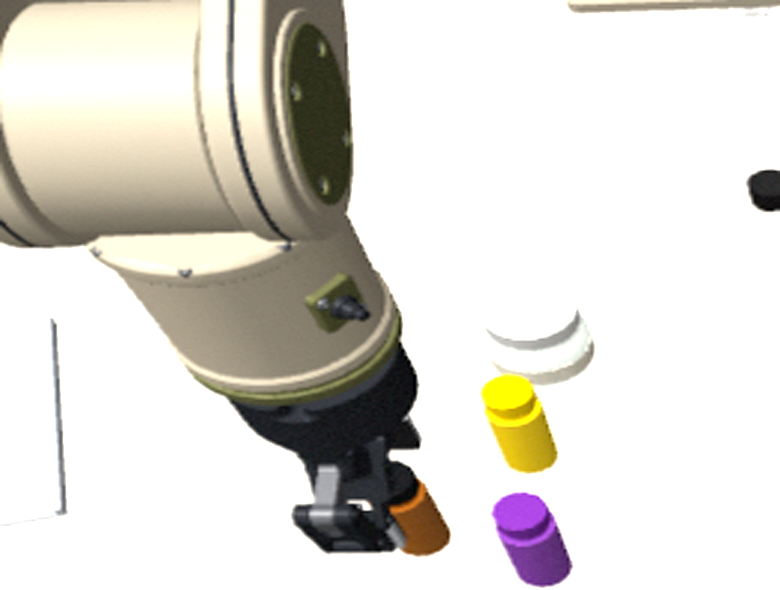

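View pics/t4.png

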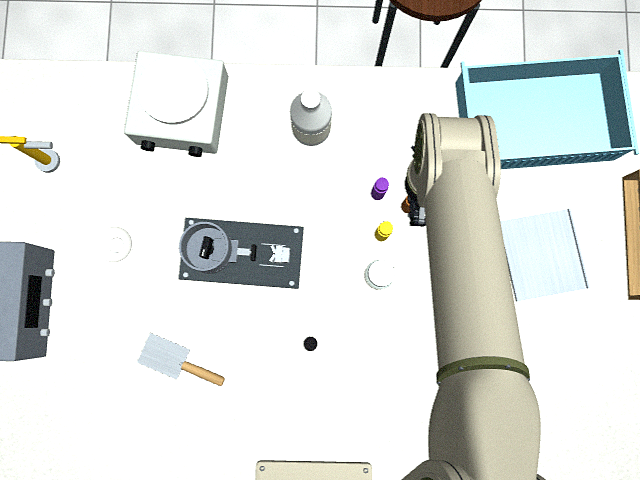

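```bash
python3 - <<'E'
from h import *
im=cv2.imread("pics/z4.png")
for z in np.arange(0,.4,.02):
    u=(proj("scene",[.6387,-.188,z])-[60,60])*[3,590/260]
    cv2.circle(im,tuple(int(v) for v in u),3,(0,0,255) if round(z*100)%10 else (0,255,0),-1)
cv2.imwrite("pics/z5.png",im)
E
```

```text
(no output)
```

View pics/z5.png

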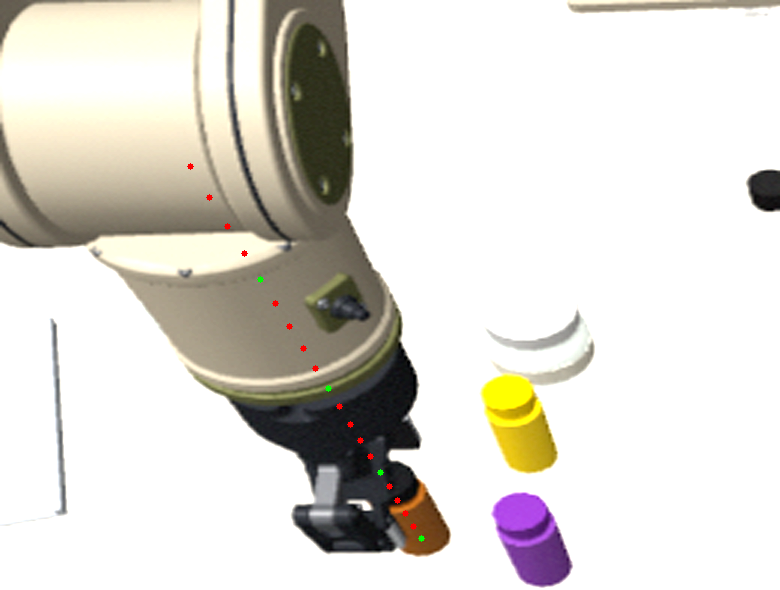

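```bash
python3 - <<'E'
from h import *
t=cv2.imread("pics/t4.png")
f=10
im=cv2.resize(t[170:235,375:450],None,fx=f,fy=f,interpolation=cv2.INTER_CUBIC)
def P(p): return tuple(int(v) for v in ((proj("top",p)+.5-[375,170])*f))
for z in np.arange(0,.3,.02): cv2.circle(im,P((.6387,-.188,z)),3,(0,0,255) if round(z*100)%10 else (0,255,0),-1)
for sx in (1,-1):
  for zz in (.043,.09):
    q=[(.6387+sx*a,-.188+b,zz) for a,b in((.032,-.011),(.032,.011),(.0465,.011),(.0465,-.011))]
    cv2.polylines(im,[np.array([P(v) for v in q])],True,(0,255,0) if sx>0 else (255,0,255),1)
cv2.imwrite("pics/t5.png",im[:600,:750])
E
```

View pics/t5.png

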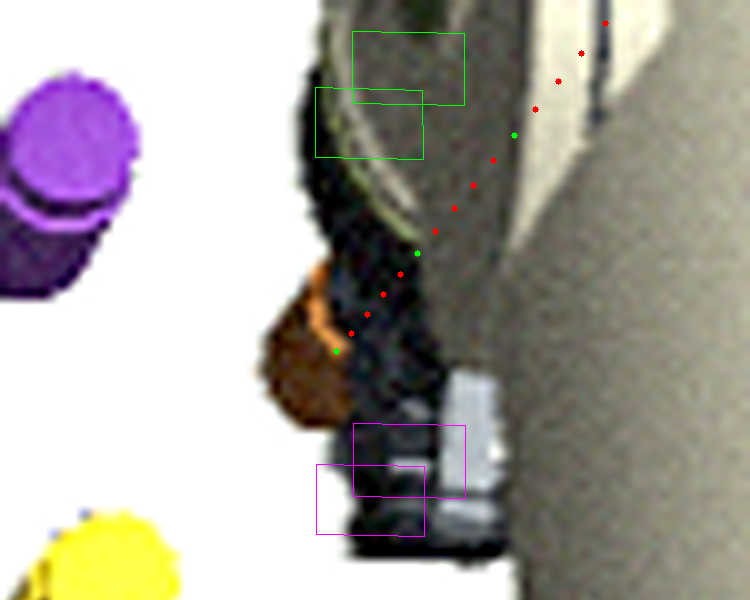

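```bash
python3 - <<'E'
from h import *
from scipy.spatial.transform import Rotation as Ro
im=cv2.imread("pics/s2.png")[:400,:400]
im=np.clip(cv2.resize(im,(800,800),interpolation=cv2.INTER_CUBIC)[:,:]*2.5,0,255).astype(np.uint8)[100:700]
p=np.array([.63479,-.19807,.14967]);R=Ro.from_euler("xyz",[179.88,.415,86.06],degrees=True).as_matrix()
def P(q): return tuple(int(v) for v in ((proj("scene",p+R@np.array(q)/1000)+.5-[120,180])*8-[0,100]))
for s,col in((1,(0,200,0)),(-1,(255,0,255))):
  for zz in (6,-30):
    cv2.polylines(im,[np.array([P((a,s*b,zz)) for a,b in((-11,32),(11,32),(11,46.5),(-11,46.5))])],True,col,1)
for zz in range(-150,20,20): cv2.circle(im,P((0,0,zz)),3,(0,0,255),-1)
cv2.imwrite("pics/z6.png",im)
E
```

```text
(no output)
```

View pics/z6.png

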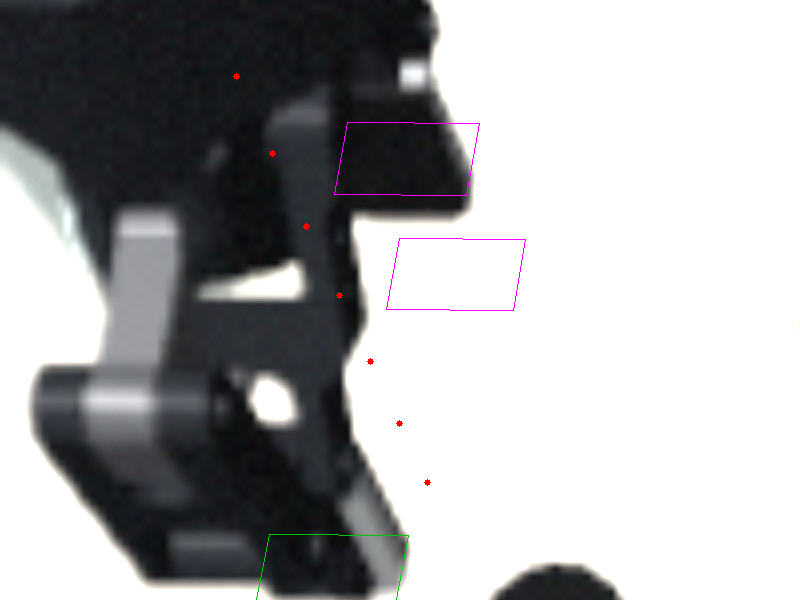

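Call:
play_rows(increments=[[0,0,-20,0,0,0,0.75],[0,0,-30,0,0,0,0.75],[0,0,-30,0,0,0,0.4],[0,0,-20,0,0,0,0.4],[0,0,0,0,0,0,0.4],[0,0,0,0,0,0,0.4],[0,0,0,0,0,0,0.4]])

```text
time_s: 5.72
eef_pos: [0.6407, -0.1881, 0.1612]
eef_rot: [179.7, 0.0, 87.1]
ft_force: [-0.2, 0.1, -0.9]
finger_gap: 0.034
```

```bash
cat > look.py <<'E'
import sys
from cell import env
from h import *
from scipy.spatial.transform import Rotation as Ro
def look(name,u0,v0,w,h,f,out,zs=(14,-26),half=None):
    o=env.get_obs(); c=env.camera(name)["color"]
    im=np.clip(cv2.resize(c[v0:v0+h,u0:u0+w],None,fx=f,fy=f,interpolation=cv2.INTER_CUBIC)*2.3,0,255).astype(np.uint8)
    p=np.array(o["eef_pos"]);R=Ro.from_euler("xyz",o["eef_rot"],degrees=True).as_matrix()
    g=o["finger_gap"]*500
    P=lambda q:tuple(int(v) for v in ((proj(name,p+R@np.array(q)/1000)+.5-[u0,v0])*f))
    for s,col in((1,(0,200,0)),(-1,(255,0,255))):
      for zz in zs:
        cv2.polylines(im,[np.array([P((a,s*b,zz)) for a,b in((-11,g),(11,g),(11,g+14.5),(-11,g+14.5))])],True,col,1)
    for zz in range(-100,20,10): cv2.circle(im,P((0,0,zz)),2,(0,0,255),-1)
    cv2.imwrite(out,im); print(o["time_s"],p,o["eef_rot"],o["finger_gap"])
E
python3 - <<'E'
from look import *
look("scene",120,180,95,75,8,"pics/z7.png")
E
```

```text
5.725 [ 0.64068764 -0.18809615  0.16119836] [1.79680150e+02 1.11057021e-02 8.70864321e+01] 0.03399259373799428
```

View pics/z7.png

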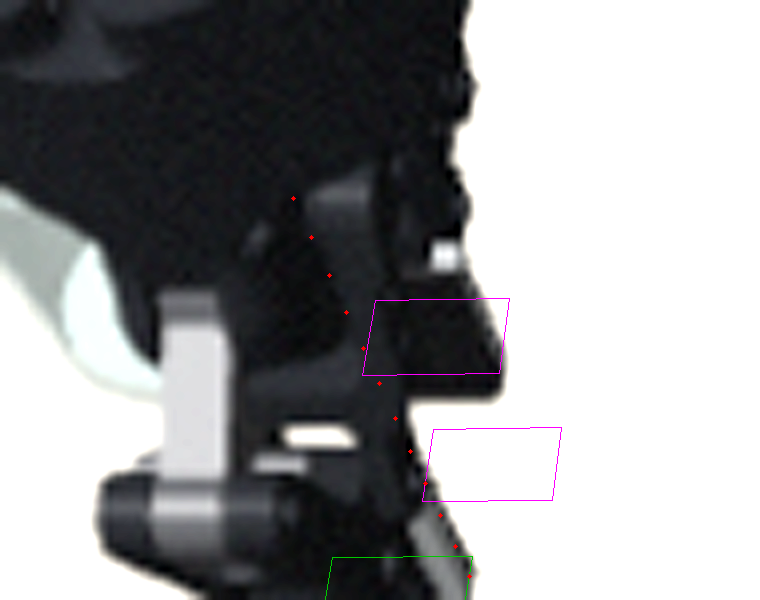

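```bash
python3 - <<'E'
from look import *
look("top",370,160,95,75,8,"pics/t7.png")
E
```

```text
5.775 [ 0.64058284 -0.18811321  0.16098348] [1.79700945e+02 7.06274715e-03 8.70846192e+01] 0.0341748295541755
```

View pics/t7.png

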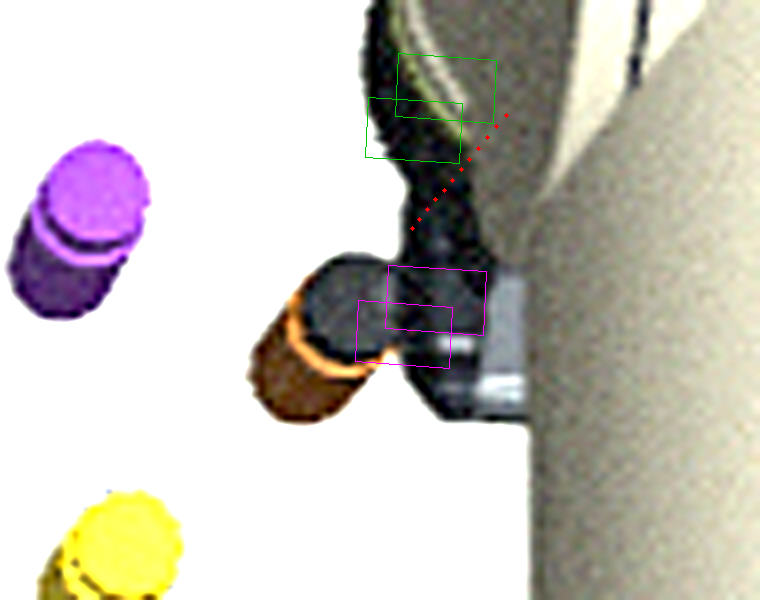

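```bash
python3 - <<'E'
from h import *
from cell import env
for uv in ((461,283),(467,275),(487,275)): print("beaker",atz("top",uv,0),atz("top",uv,.09))
print("scene beaker",atz("scene",(141,217),0),"jar",atz("scene",(240,212),0.02))
print("tray", atz("top",(466,170),0), "sheet",atz("top",(500,222),0))
# vial by color
K=[]
for n in ("scene","top"):
    c=cv2.imread(f"pics/{n}0.png");h=cv2.cvtColor(c,cv2.COLOR_BGR2HSV)
    m=(h[...,0]>5)&(h[...,0]<18)&(h[...,1]>150)&(h[...,2]>30); 
    b=np.zeros_like(m);
    if n=="scene": b[255:310,175:215]=1
    else: b[185:218,395:425]=1
    m&=b; v,u=np.nonzero(m); print(n,m.sum(),u.min(),u.max(),v.min(),v.max(),u.mean(),v.mean()); cv2.imwrite(f"pics/m{n}.png",m.astype(np.uint8)*255)
# silhouettes: model fit
from scipy.optimize import minimize
def mask(n,x,y):
    im=np.zeros((480*4,640*4),np.uint8)
    for r,z0,z1 in ((.015,0,.07),):
        pts=[proj(n,[x+r*np.cos(a),y+r*np.sin(a),z]) for z in(z0,z1) for a in np.linspace(0,6.28,40)]
        cv2.fillConvexPoly(im,cv2.convexHull(((np.array(pts)+.5)*4).astype(np.int32)),1)
    pts=[proj(n,[x+.0135*np.cos(a),y+.0135*np.sin(a),z]) for z in(.07,.09) for a in np.linspace(0,6.28,40)]
    cv2.fillConvexPoly(im,cv2.convexHull(((np.array(pts)+.5)*4).astype(np.int32)),2)
    return im[2::4,2::4]
for n in ("scene","top"):
    m=cv2.imread(f"pics/m{n}.png",0)>0
    best=max((( (lambda a:(a&m).sum()/(a|m).sum())(mask(n,x,y)==1),x,y) for x in np.arange(.628,.648,.001) for y in np.arange(-.197,-.178,.001)))
    print(n,best)
E
```

```text
beaker [ 0.47513405 -0.29779689  0.        ] [ 0.46943358 -0.275433    0.09      ]
beaker [ 0.4920489  -0.31051843  0.        ] [ 0.48509064 -0.28720858  0.09      ]
beaker [ 0.49287799 -0.35221989  0.        ] [ 0.48585808 -0.32580914  0.09      ]
scene beaker [ 0.47959137 -0.29871352  0.        ] jar [ 0.49368103 -0.12522553  0.02      ]
tray [ 0.71646763 -0.31154298  0.        ] sheet [ 0.60540045 -0.3817373   0.        ]
scene 446 183 209 272 304 197.8340807174888 290.3385650224215
top 72 402 418 197 211 408.15277777777777 205.375
scene (np.float64(0.8747433264887063), np.float64(0.633), np.float64(-0.189))
top (np.float64(0.48226950354609927), np.float64(0.638), np.float64(-0.19))
```

```bash
python3 plan.py .56 -.213 .08 86.9 4 .4
```

```text
t 5.83 p [ 640.5515 -188.1156  160.9383] rot [179.7088   0.0032  87.0818] F [ 0.1411 -1.2078  0.1855] M [ 0.0244 -0.048   0.0162] gap 34.0
[[-7.2, -19.9, 20.1, 0.07, 0.0, 0.05, 0.4],
[-7.3, -19.9, 20.2, 0.07, 0.0, 0.05, 0.4],
[-7.3, -19.8, 20.2, 0.07, 0.0, 0.05, 0.4],
[-7.3, -19.8, 20.2, 0.07, 0.0, 0.05, 0.4]]
```

Call:
play_rows(increments=[[-7.2,-20,0,0,0,0,0.4],[-7.3,-20,0,0.3,0,0,0.4],[-7.3,-20,20,0,0,0,0.4],[-7.3,-20,30,0,0,0,0.4],[0,0,30,0,0,0,0.4],[0,0,20,0,0,0,0.4],[0,0,10,0,0,0,0.4],[0,0,0,0,0,0,0.4]])

```text
time_s: 6.82
eef_pos: [0.5543, -0.213, 0.0438]
eef_rot: [-179.7, -0.1, 87.1]
ft_force: [1.0, -0.1, 0.5]
finger_gap: 0.0342
```

```bash
python3 - <<'E'
from look import *
look("scene",150,200,95,75,8,"pics/z8.png")
E
```

```text
6.825 [ 0.55427834 -0.21301165  0.04378951] [-1.79677708e+02 -1.39492749e-01  8.70913397e+01] 0.03417760957264532
```

View pics/z8.png

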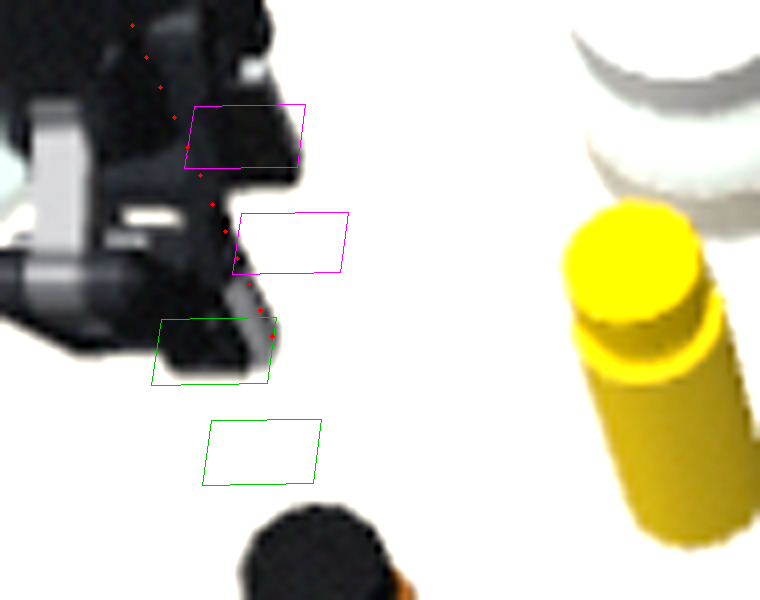

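Call:
play_rows(increments=[[0,0,10,-0.3,0,0,0.4],[0,0,10,0,0,0,0.4],[0,0,6,0,0,0,0.4],[0,0,3,0,0,0,0.4],[0,0,2,0,0,0,0.4],[0,0,2,0,0,0,0.4],[0,0,2,0,0,0,0.4]])

```text
time_s: 7.75
eef_pos: [0.5561, -0.2133, 0.009]
eef_rot: [179.8, -0.1, 87.1]
ft_force: [0.2, -0.1, -0.5]
finger_gap: 0.0341
```

```bash
python3 - <<'E'
from look import *
look("scene",150,200,95,75,8,"pics/z9.png")
print(env.get_obs()["ft_force"])
E
```

```text
7.75 [ 0.55610019 -0.21331426  0.00895419] [ 1.79785848e+02 -6.32939025e-02  8.70993900e+01] 0.034064712014382534
[ 0.2969195   0.04044551 -1.06653538]
```

View pics/z9.png

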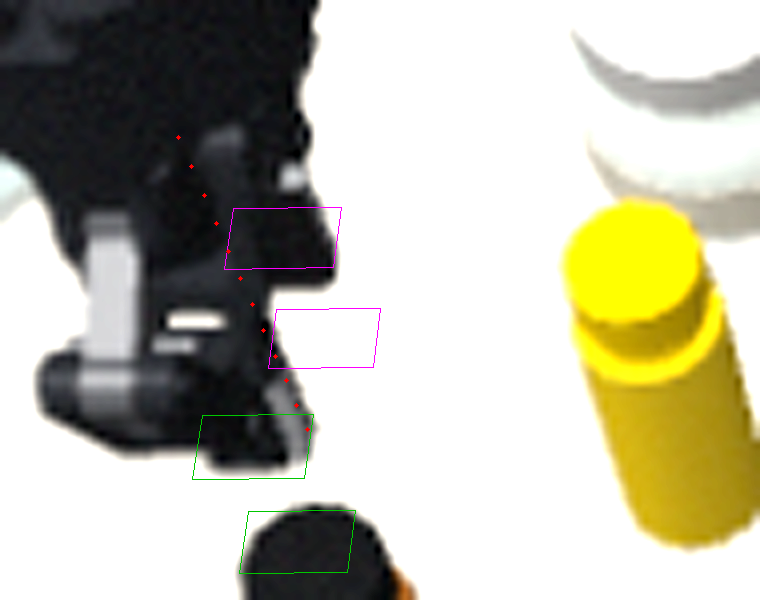

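Call:
play_rows(increments=[[0,0,2.5,0,0,0,0.4],[0,0,2.5,0,0,0,0.4],[0,0,2,0,0,0,0.4],[0,0,2,0,0,0,0.4]])

```text
time_s: 8.3
eef_pos: [0.5562, -0.2134, -0.0007]
eef_rot: [179.8, -0.1, 87.1]
ft_force: [-0.0, 0.5, -0.1]
finger_gap: 0.0344
```

Call:
play_rows(increments=[[0,0,4,0,0,0,0.4],[0,0,4,0,0,0,0.4],[0,0,3,0,0,0,0.4],[0,0,2,0,0,0,0.4]])

```text
time_s: 8.8
eef_pos: [0.5561, -0.2133, -0.0148]
eef_rot: [179.8, -0.1, 87.1]
ft_force: [0.3, 0.5, -0.2]
finger_gap: 0.0338
```

Call:
play_rows(increments=[[0,0,2,0,0,0,0.4],[0,0,2,0,0,0,0.4],[0,0,1.5,0,0,0,0.4],[0,0,1,0,0,0,0.4]])

```text
time_s: 9.3
eef_pos: [0.5562, -0.2134, -0.016]
eef_rot: [179.9, 0.1, 87.1]
ft_force: [-2.7, 0.9, 8.2]
finger_gap: 0.0341
```

```bash
python3 - <<'E'
from look import *
look("scene",150,200,95,75,8,"pics/z10.png",zs=(-18,-22))
print(env.get_obs()["ft_force"])
E
```

```text
9.3 [ 0.5561766  -0.21335535 -0.01595808] [1.79885523e+02 6.88102700e-02 8.70818614e+01] 0.034126872235565923
[-5.54494606  1.94284646 12.32406943]
```

View pics/z10.png

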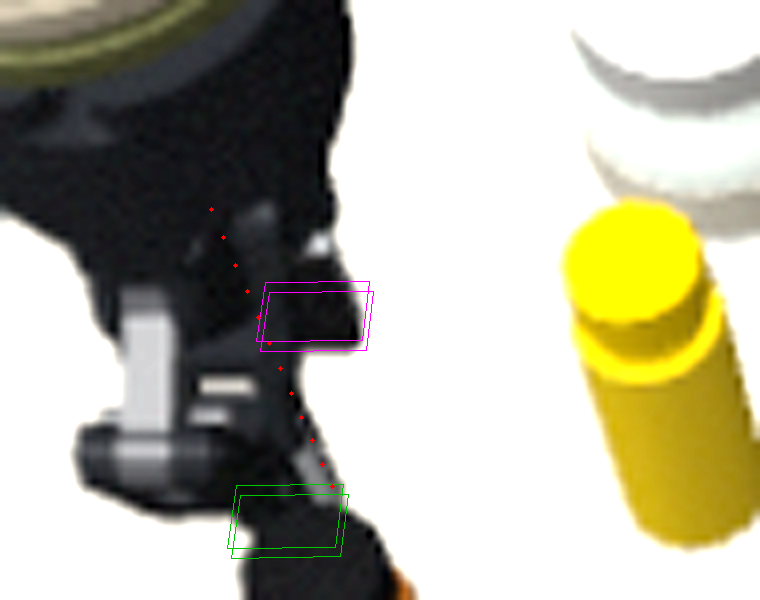

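Call:
play_rows(increments=[[0,0,-15,0,0,0,0.5],[0,0,-30,0,0,0,0.75],[0,0,-30,0,0,0,0.75],[0,0,-30,0,0,0,0.75],[0,0,-20,0,0,0,0.75],[0,0,0,0,0,0,0.75]])

```text
time_s: 10.1
eef_pos: [0.5571, -0.2131, 0.1173]
eef_rot: [179.7, 0.1, 87.1]
ft_force: [0.4, -0.3, -0.3]
finger_gap: 0.064
```

```bash
python3 plan.py .638 -.188 .11 86.9 4 .75
```

```text
t 10.1 p [ 557.0935 -213.059   117.3176] rot [179.6631   0.1181  87.1238] F [ 0.4225 -0.3258 -0.2591] M [-0.0291  0.0122 -0.0207] gap 64.0
[[7.3, 19.9, 1.9, 0.08, 0.03, 0.06, 0.75],
[7.3, 19.9, 1.9, 0.08, 0.03, 0.06, 0.75],
[7.3, 19.9, 1.9, 0.08, 0.03, 0.06, 0.75],
[7.3, 19.9, 1.9, 0.08, 0.03, 0.06, 0.75]]
```

Call:
play_rows(increments=[[7.3,20,0,0.3,0,0,0.75],[7.3,20,0,0,0,0,0.75],[7.3,20,0,0,0,0,0.75],[7.3,20,0,0,0,0,0.75],[0,0,0,0,0,0,0.75],[0,0,0,0,0,0,0.75]])

```text
time_s: 10.85
eef_pos: [0.6379, -0.1878, 0.1134]
eef_rot: [-179.7, 0.1, 87.1]
ft_force: [0.2, -0.1, -0.3]
finger_gap: 0.0639
```

```bash
python3 plan.py .637 -.188 .018 86.9 5 .75; python3 - <<'E'
from look import *
look("scene",140,220,95,75,8,"pics/z11.png",zs=(-24,))
look("top",370,160,95,75,8,"pics/t11.png",zs=(-24,))
E
```

```text
t 10.85 p [ 637.9407 -187.8194  113.3631] rot [-179.7398    0.0965   87.0655] F [ 0.1538 -0.1284 -0.2697] M [-0.0149 -0.0462  0.0218] gap 63.9
[[-0.0, -0.1, 19.1, -0.05, 0.02, 0.03, 0.75],
[-0.0, -0.1, 19.1, -0.05, 0.02, 0.03, 0.75],
[-0.0, -0.1, 19.1, -0.05, 0.02, 0.03, 0.75],
[-0.0, -0.2, 19.1, -0.05, 0.02, 0.03, 0.75],
[-0.0, -0.2, 19.1, -0.05, 0.02, 0.03, 0.75]]
10.85 [ 0.63794068 -0.18781937  0.11336311] [-1.79739755e+02  9.65317662e-02  8.70654553e+01] 0.06385791174918175
10.9 [ 0.63792655 -0.18774905  0.11346028] [-1.79747975e+02  9.71125712e-02  8.70690273e+01] 0.06379347971559368
```

View pics/z11.png

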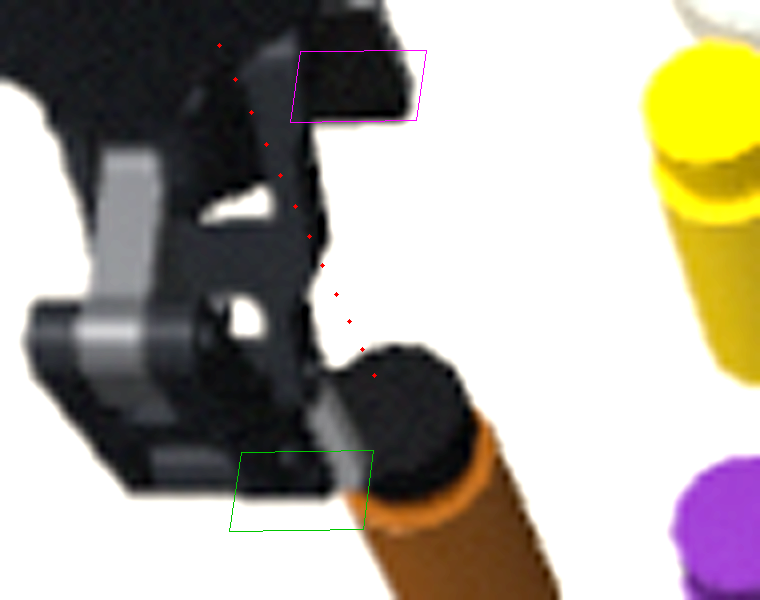

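View pics/t11.png

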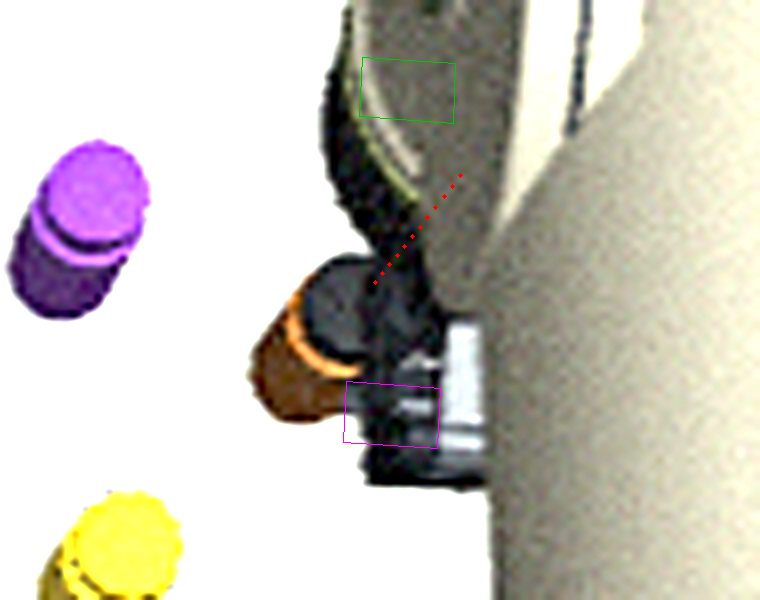

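Call:
play_rows(increments=[[0.8,-1,18,-0.2,0,0,0.75],[0.8,-1,20,0,0,0,0.75],[0,0,20,0,0,0,0.75],[0,0,18,0,0,0,0.75],[0,0,12,0,0,0,0.75],[0,0,5,0,0,0,0.75],[0,0,0,0,0,0,0.75]])

```text
time_s: 11.82
eef_pos: [0.6336, -0.1871, 0.0125]
eef_rot: [-179.8, 0.1, 87.0]
ft_force: [0.1, 0.6, -0.0]
finger_gap: 0.0636
```

```bash
python3 plan.py .637 -.187 .018 86.9 1 .75; python3 - <<'E'
from look import *
look("scene",140,220,95,75,8,"pics/z12.png",zs=(-24,))
E
```

```text
t 11.82 p [ 633.5823 -187.1205   12.5259] rot [-179.8204    0.1076   86.9864] F [ 0.1134  0.635  -0.0134] M [-0.0303  0.0329 -0.02  ] gap 63.6
[[0.3, 3.4, -5.5, -0.18, 0.11, 0.09, 0.75]]
11.825 [ 0.63358231 -0.18712046  0.01252589] [-1.79820401e+02  1.07550563e-01  8.69864297e+01] 0.06358621032539076
```

View pics/z12.png

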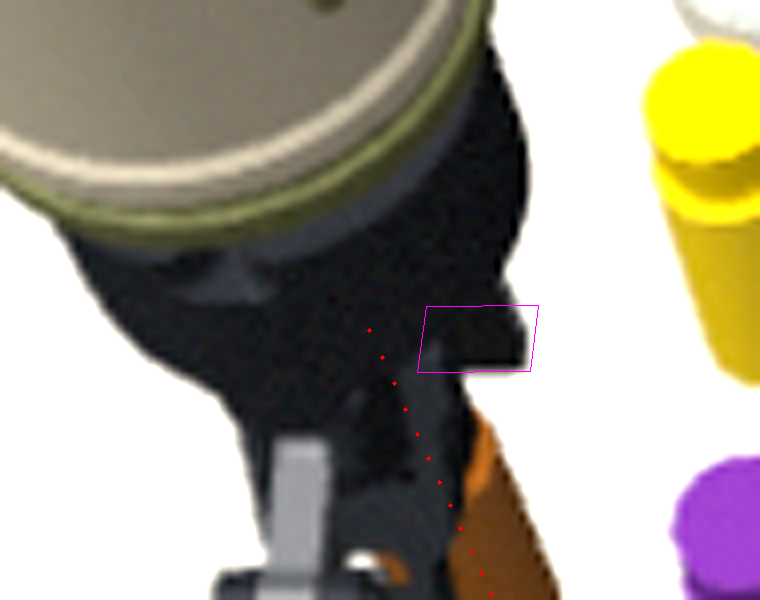

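Call:
play_rows(increments=[[0,2,-8,0,0,0,0.75],[0,0,0,0,0,0,0.75],[0,0,0,0,0,0,0.45],[0,0,0,0,0,0,0.3],[0,0,0,0,0,0,0.2],[0,0,0,0,0,0,0.2],[0,0,0,0,0,0,0.2]], squeeze=30)

```text
time_s: 12.75
eef_pos: [0.6375, -0.1876, 0.0239]
eef_rot: [179.9, 0.2, 87.0]
ft_force: [-0.5, 0.8, 1.1]
finger_gap: 0.0291
```

```bash
python3 plan.py .637 -.187 .018 86.9 1 .2; python3 - <<'E'
from look import *
look("scene",140,240,95,75,8,"pics/z13.png",zs=(-16,))
E
```

```text
t 12.75 p [ 637.4834 -187.6139   23.8521] rot [179.9359   0.1678  86.9744] F [-0.4749  0.8103  1.0849] M [ 0.0488 -0.0317  0.0254] gap 29.1
[[0.6, -0.5, 5.8, 0.06, 0.17, 0.07, 0.2]]
12.75 [ 0.63748336 -0.18761386  0.02385208] [1.79935867e+02 1.67822265e-01 8.69743851e+01] 0.029138718406714774
```

View pics/z13.png

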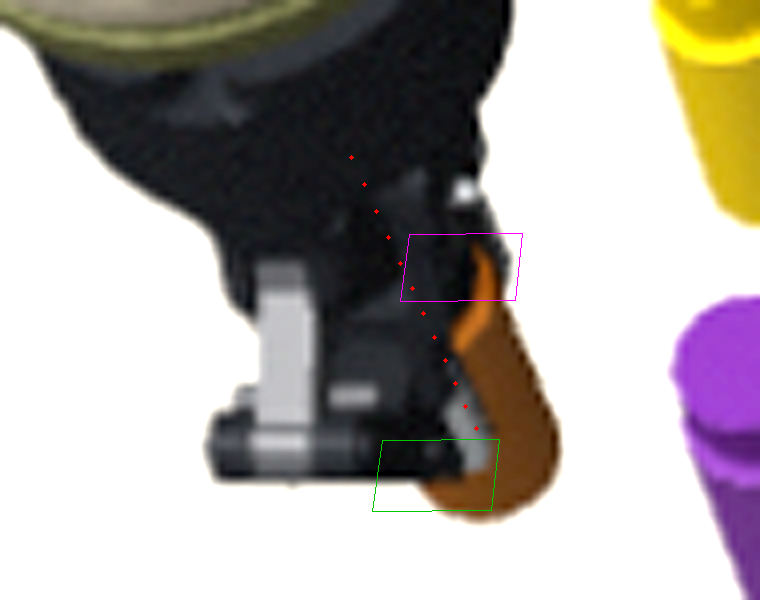

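Call:
play_rows(increments=[[0,0,-10,0,0,0,0.2],[0,0,-25,0,0,0,0.2],[0,0,-35,0,0,0,0.2],[0,0,-35,0,0,0,0.2],[0,0,-20,0,0,0,0.2],[0,0,0,0,0,0,0.2]])

```text
time_s: 13.55
eef_pos: [0.6365, -0.1868, 0.1543]
eef_rot: [-180.0, 0.1, 87.0]
ft_force: [0.0, 0.0, -0.9]
finger_gap: 0.0294
```

```bash
python3 plan.py .527 .111 .15 86.9 8 .2
```

```text
t 13.55 p [ 636.5403 -186.8021  154.2712] rot [-179.9775    0.1357   87.0059] F [ 0.0082  0.0285 -0.9006] M [-0.0237  0.01   -0.0209] gap 29.4
[[36.5, -15.6, 0.5, -0.0, 0.02, 0.01, 0.2],
[36.5, -15.6, 0.5, -0.0, 0.02, 0.01, 0.2],
[36.5, -15.6, 0.5, -0.0, 0.02, 0.01, 0.2],
[36.4, -15.6, 0.5, -0.0, 0.02, 0.01, 0.2],
[36.4, -15.7, 0.5, -0.0, 0.02, 0.01, 0.2],
[36.4, -15.7, 0.5, -0.0, 0.02, 0.01, 0.2],
[36.4, -15.7, 0.5, -0.0, 0.02, 0.01, 0.2],
[36.4, -15.7, 0.5, -0.0, 0.02, 0.01, 0.2]]
```

Call:
play_rows(increments=[[25,-11,0,0,0,0,0.2],[36,-15.6,0,0,0,0,0.2],[40,-17,0,0,0,0,0.2],[42,-18,0,0,0,0,0.2],[42,-18,0,0,0,0,0.2],[42,-18,0,0,0,0,0.2],[30,-13,0,0,0,0,0.2],[15,-6,0,0,0,0,0.2]])

```text
time_s: 14.55
eef_pos: [0.527, 0.0968, 0.1457]
eef_rot: [-179.4, 0.2, 86.8]
ft_force: [-0.0, 0.4, -1.1]
finger_gap: 0.0292
```

```bash
python3 plan.py .527 .111 .1 86.9 2 .2
```

```text
t 14.55 p [527.0312  96.8158 145.664 ] rot [-179.4007    0.1816   86.8165] F [-0.0435  0.3508 -1.0637] M [-0.0363 -0.0207  0.0388] gap 29.2
[[7.2, -0.2, 22.8, -0.3, 0.09, -0.04, 0.2],
[7.1, -0.3, 22.8, -0.3, 0.09, -0.04, 0.2]]
```

Call:
play_rows(increments=[[7,0,10,-0.3,0,0,0.2],[5,0,15,-0.3,0,0,0.2],[0,0,20,0,0,0,0.2],[0,0,0,0,0,0,0.2],[0,0,0,0,0,0,0.2]])

```text
time_s: 15.18
eef_pos: [0.528, 0.1055, 0.0954]
eef_rot: [-179.9, 0.3, 86.6]
ft_force: [0.7, 0.8, -1.9]
finger_gap: 0.0292
```

```bash
python3 plan.py .527 .111 .1 86.9 1 .2; python3 - <<'E'
from look import *
look("scene",330,150,100,75,8,"pics/z14.png",zs=(-16,))
look("top",210,205,100,75,8,"pics/t14.png",zs=(-16,))
E
```

```text
t 15.18 p [528.0018 105.5145  95.3567] rot [-179.889     0.2551   86.5707] F [ 0.6609  0.7994 -1.8643] M [ 0.0079  0.0087 -0.015 ] gap 29.2
[[5.4, -1.3, -4.7, -0.11, 0.25, -0.33, 0.2]]
15.175 [0.52800177 0.10551446 0.09535666] [-179.88896069    0.25510919   86.57069781] 0.029219078065026643
15.225 [0.527906   0.10538342 0.09531024] [-179.88147627    0.26582122   86.5646037 ] 0.029062612086383895
```

View pics/z14.png

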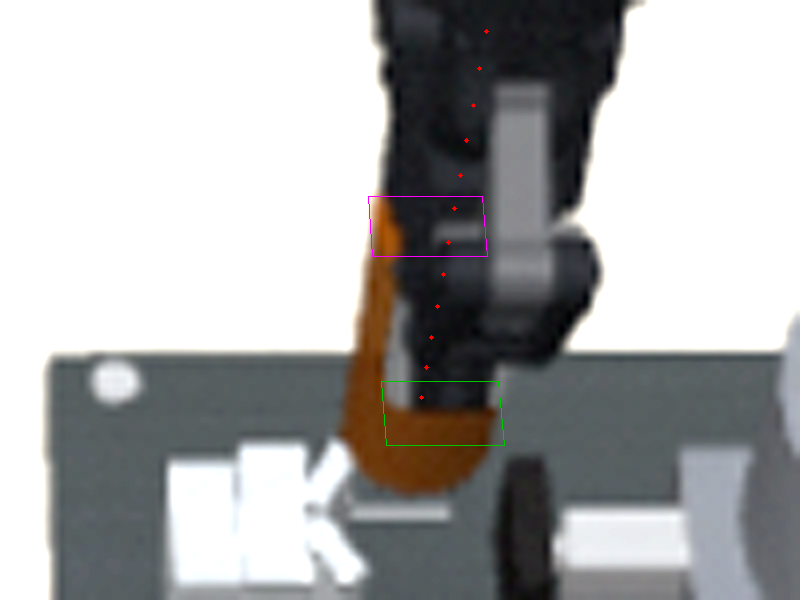

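View pics/t14.png

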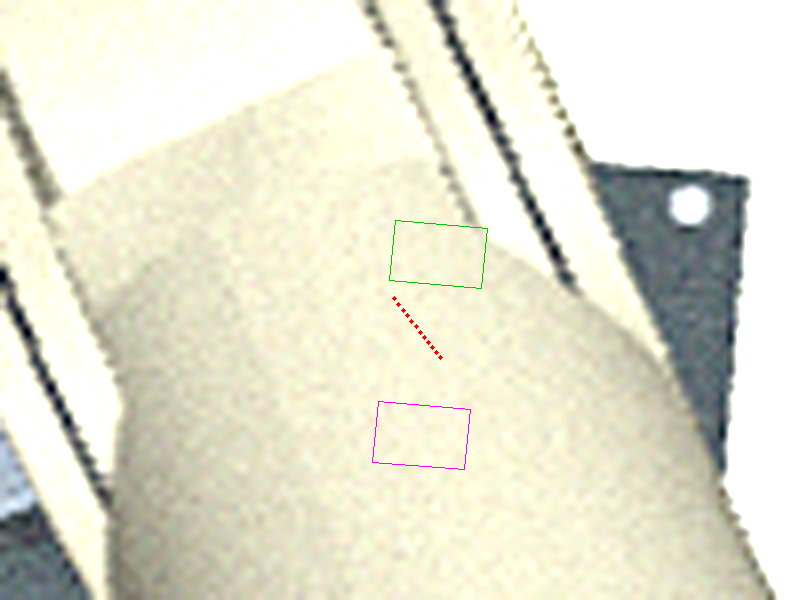

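```bash
python3 - <<'E'
from h import *
th=np.linspace(0,2*np.pi,80)
def ext(x,y,z,r=.015):
    u=np.array([(proj("scene",[x+r*np.cos(a),y+r*np.sin(a),z])+.5-[330,150])*8 for a in th]); return u[:,0].min().round(),u[:,0].max().round(),u[:,1].max().round()
for y in (.1,.1025,.105,.1075): print(y,ext(.528,y,.0715),ext(.528,y,.09))
im=cv2.imread("pics/z14.png")
import sys
# jaw and V in scene: predicted jaw face y=-21 etc
c,s=np.cos(np.radians(-3.1)),np.sin(np.radians(-3.1)); O=np.array([.5294,.1606])
def X(x,y,z): y=y-10; return np.array([O[0]+(c*x-s*y)/1e3,O[1]+(s*x+c*y)/1e3,z/1e3])
for yy in (-19,-20,-21,-22): print("jaw",yy,[(proj("scene",X(sx,yy,zz))+.5-[330,150])*8 for sx,zz in((-16,41),(16,41))])
print("cradle",X(0,-39.5,10))
E
```

```text
0.1 (np.float64(311.0), np.float64(463.0), np.float64(502.0)) (np.float64(318.0), np.float64(473.0), np.float64(449.0))
0.1025 (np.float64(324.0), np.float64(475.0), np.float64(502.0)) (np.float64(331.0), np.float64(486.0), np.float64(448.0))
0.105 (np.float64(336.0), np.float64(488.0), np.float64(501.0)) (np.float64(344.0), np.float64(499.0), np.float64(447.0))
0.1075 (np.float64(349.0), np.float64(501.0), np.float64(500.0)) (np.float64(357.0), np.float64(511.0), np.float64(447.0))
jaw -19 [array([521.14983366, 450.14977904]), array([533.72842411, 580.91605751])]
jaw -20 [array([516.29994077, 450.18984111]), array([528.78638395, 580.95649031])]
jaw -21 [array([511.45007628, 450.22990294]), array([523.84437327, 580.99692286])]
jaw -22 [array([506.60024019, 450.26996454]), array([518.90239209, 581.03735517])]
cradle [0.5267231  0.11117243 0.01      ]
```

Call:
play_rows(increments=[[4.7,-1.2,10,0,0.2,-0.3,0.2],[0,0,5,0,0,0,0.2],[0,0,0,0,0,0,0.2],[0,0,0,0,0,0,0.2]])

```text
time_s: 15.78
eef_pos: [0.5275, 0.1107, 0.0803]
eef_rot: [-180.0, 0.0, 86.9]
ft_force: [0.4, 0.3, -1.4]
finger_gap: 0.0291
```

```bash
python3 plan.py .5267 .1102 .0345 86.9 1 .2; python3 - <<'E'
from look import *
look("scene",330,150,100,75,8,"pics/z15.png",zs=(-16,))
E
```

```text
t 15.78 p [527.5447 110.6744  80.3072] rot [-179.9917    0.0371   86.8897] F [ 0.3801  0.2589 -1.3585] M [-0.0165  0.0276  0.0043] gap 29.1
[[-0.5, -0.8, 45.8, -0.01, 0.04, -0.01, 0.2]]
15.775 [0.5275447  0.1106744  0.08030719] [-1.79991660e+02  3.71378491e-02  8.68896790e+01] 0.029101762942890106
```

View pics/z15.png

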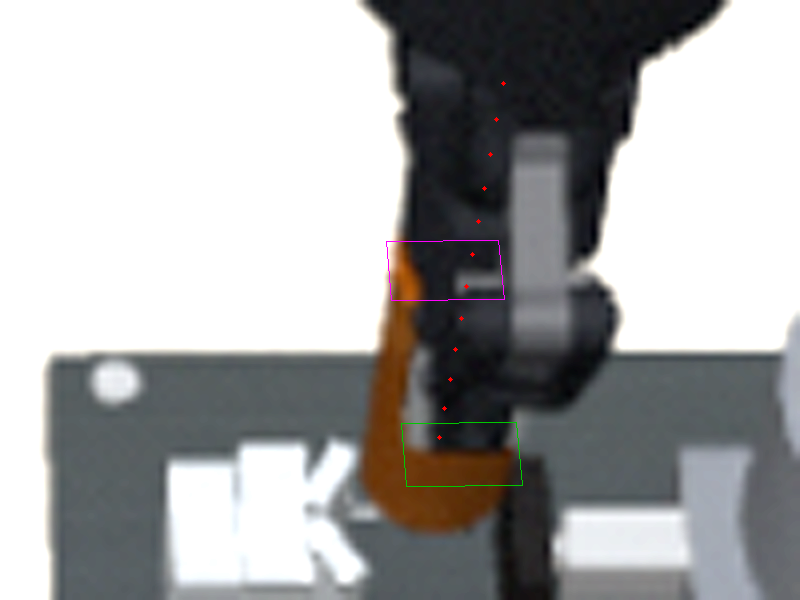

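Call:
play_rows(increments=[[-0.2,-0.5,10,0,0,0,0.2],[0,0,10,0,0,0,0.2],[0,0,8,0,0,0,0.2],[0,0,4,0,0,0,0.2],[0,0,0,0,0,0,0.2]])

```text
time_s: 16.45
eef_pos: [0.5267, 0.1102, 0.0456]
eef_rot: [-180.0, 0.0, 86.9]
ft_force: [-1.0, -0.2, -0.7]
finger_gap: 0.0288
```

```bash
python3 plan.py .5267 .1102 .0345 86.9 1 .2; python3 - <<'E'
from look import *
look("scene",330,150,100,75,8,"pics/z16.png",zs=(-16,))
E
```

```text
t 16.45 p [526.7479 110.2461  45.6288] rot [-179.9551    0.0458   86.8771] F [-1.0163 -0.1895 -0.7317] M [0.0054 0.0125 0.0248] gap 28.8
[[-0.0, -0.0, 11.1, -0.04, 0.05, -0.02, 0.2]]
16.45 [0.52674788 0.11024605 0.04562881] [-1.79955138e+02  4.57944143e-02  8.68770658e+01] 0.028799177760127075
```

View pics/z16.png

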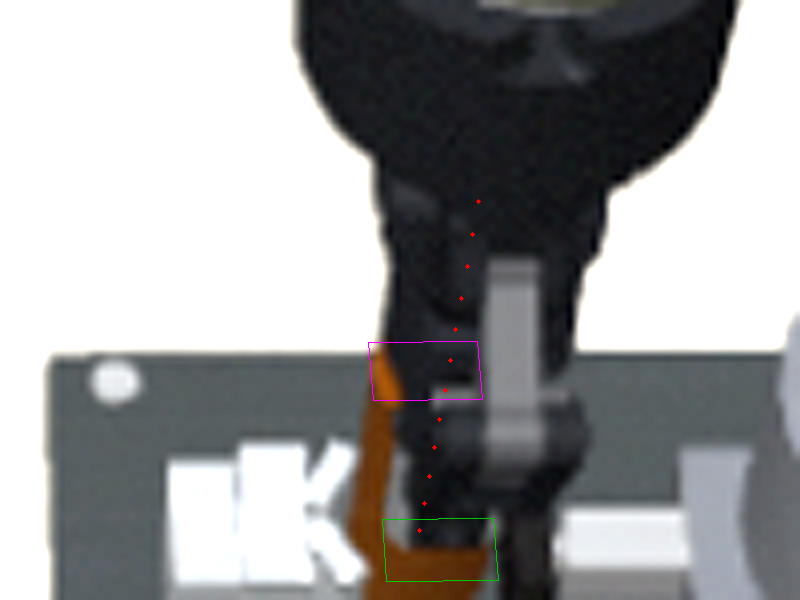

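Call:
play_rows(increments=[[0,0,5,0,0,0,0.2],[0,0,4,0,0,0,0.2],[0,0,1.5,0,0,0,0.2],[0,0,0,0,0,0,0.2]])

```text
time_s: 17.0
eef_pos: [0.5272, 0.1103, 0.0351]
eef_rot: [180.0, 0.0, 86.9]
ft_force: [-0.3, -0.1, 0.0]
finger_gap: 0.0294
```

```bash
python3 plan.py .5267 .1102 .0339 86.9 1 .2; python3 - <<'E'
from look import *
look("scene",330,180,100,75,8,"pics/z17.png",zs=(-16,))
E
```

```text
t 17.0 p [527.2238 110.3434  35.0743] rot [179.9783   0.0371  86.8756] F [-0.2586 -0.1195  0.0032] M [0.0053 0.001  0.0003] gap 29.4
[[-0.2, -0.5, 1.2, 0.02, 0.04, -0.02, 0.2]]
17.0 [0.52722378 0.11034336 0.03507426] [1.79978260e+02 3.70890233e-02 8.68756068e+01] 0.029417329431553632
```

View pics/z17.png

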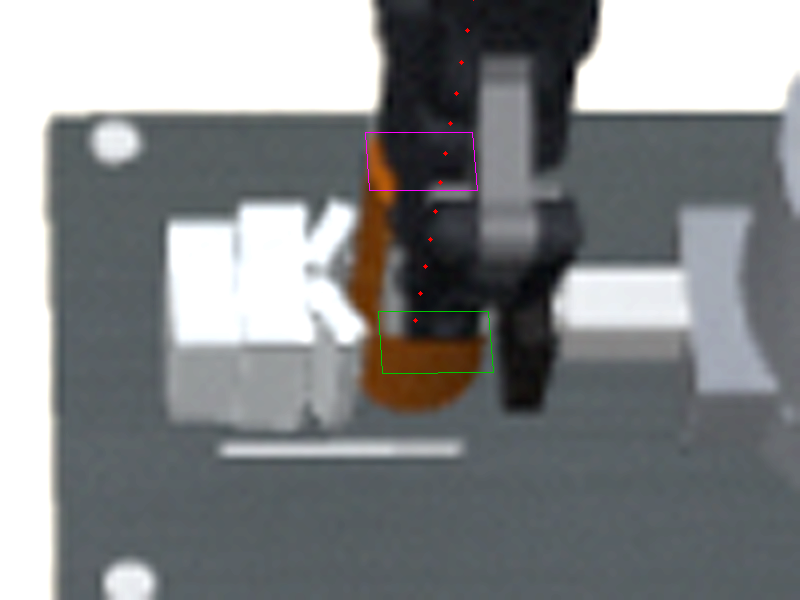

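Call:
play_rows(increments=[[0,0,1,0,0,0,0.2],[0,0,0.7,0,0,0,0.2],[0,0,0,0,0,0,0.2]])

```text
time_s: 17.42
eef_pos: [0.5275, 0.1105, 0.0338]
eef_rot: [179.9, 0.0, 86.9]
ft_force: [-0.1, -0.5, -0.2]
finger_gap: 0.0289
```

Call:
play_rows(increments=[[0,0,0.8,0,0,0,0.2],[0,0,0.8,0,0,0,0.2],[0,0,0,0,0,0,0.2]])

```text
time_s: 17.8
eef_pos: [0.5277, 0.1106, 0.0339]
eef_rot: [179.9, 0.1, 86.9]
ft_force: [0.4, -0.3, -0.6]
finger_gap: 0.029
```

Call:
play_rows(increments=[[0,-0.5,1.5,0,0,0,0.2],[0,0,1.5,0,0,0,0.2]])

```text
time_s: 18.05
eef_pos: [0.5281, 0.1108, 0.0336]
eef_rot: [179.8, 0.1, 86.9]
ft_force: [-11.4, -3.6, 24.9]
finger_gap: 0.0291
```

Call:
play_rows(increments=[[0,0,-0.6,0,0,0,0.2],[0,0,0,0,0,0,0.3],[0,0,0,0,0,0,0.45],[0,0,0,0,0,0,0.6],[0,0,0,0,0,0,0.65],[0,0,0,0,0,0,0.65]])

```text
time_s: 18.8
eef_pos: [0.5282, 0.1108, 0.0339]
eef_rot: [179.8, 0.1, 86.9]
ft_force: [0.1, 0.1, -0.2]
finger_gap: 0.0553
```

```bash
python3 - <<'E'
from look import *
look("scene",330,160,100,75,8,"pics/z18.png",zs=(-22,))
print(env.get_obs()["ft_force"])
E
```

```text
18.8 [0.52818826 0.11081842 0.03385846] [1.79806444e+02 1.21173651e-01 8.68558126e+01] 0.0553259329153593
[ 0.91770787  0.59323697 -0.25584946]
```

View pics/z18.png

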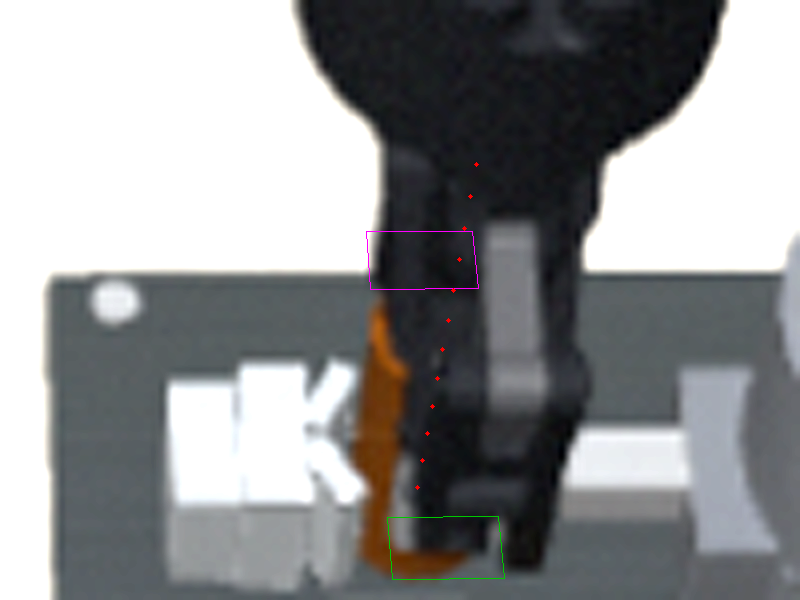

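Call:
play_rows(increments=[[0,0,-10,0.1,0,0,0.65],[0,0,-20,0,0,0,0.65],[0,0,-30,0,0,0,0.65],[0,0,-30,0,0,0,0.65],[0,0,-20,0,0,0,0.65],[0,0,-10,0,0,0,0.5],[0,0,0,0,0,0,0.4]])

```text
time_s: 19.73
eef_pos: [0.5288, 0.1121, 0.165]
eef_rot: [179.6, 0.1, 86.9]
ft_force: [0.3, -0.3, -0.4]
finger_gap: 0.0344
```

```bash
python3 plan.py .5329 .2255 .15 176.9 11 .4; python3 - <<'E'
from look import *
look("scene",330,120,130,110,6,"pics/z19.png",zs=(-16,))
E
```

```text
t 19.73 p [528.7853 112.1023 164.9715] rot [179.6196   0.0672  86.9304] F [ 0.3165 -0.2847 -0.3974] M [0.0124 0.0151 0.0099] gap 34.4
[[10.3, -0.2, 1.3, 0.02, 0.03, -8.18, 0.4],
[10.2, 1.3, 1.4, 0.02, 0.03, -8.18, 0.4],
[9.9, 2.7, 1.4, 0.02, 0.03, -8.18, 0.4],
[9.5, 4.1, 1.4, 0.02, 0.03, -8.18, 0.4],
[8.8, 5.4, 1.4, 0.02, 0.03, -8.18, 0.4],
[7.9, 6.6, 1.4, 0.02, 0.03, -8.18, 0.4],
[6.9, 7.7, 1.4, 0.02, 0.03, -8.18, 0.4],
[5.7, 8.6, 1.4, 0.02, 0.03, -8.18, 0.4],
[4.5, 9.3, 1.4, 0.02, 0.03, -8.18, 0.4],
[3.1, 9.8, 1.4, 0.02, 0.03, -8.18, 0.4],
[1.7, 10.2, 1.4, 0.02, 0.03, -8.18, 0.4]]
19.725 [0.52878532 0.11210234 0.16497146] [1.79619553e+02 6.71509142e-02 8.69304300e+01] 0.034378087068070246
```

View pics/z19.png

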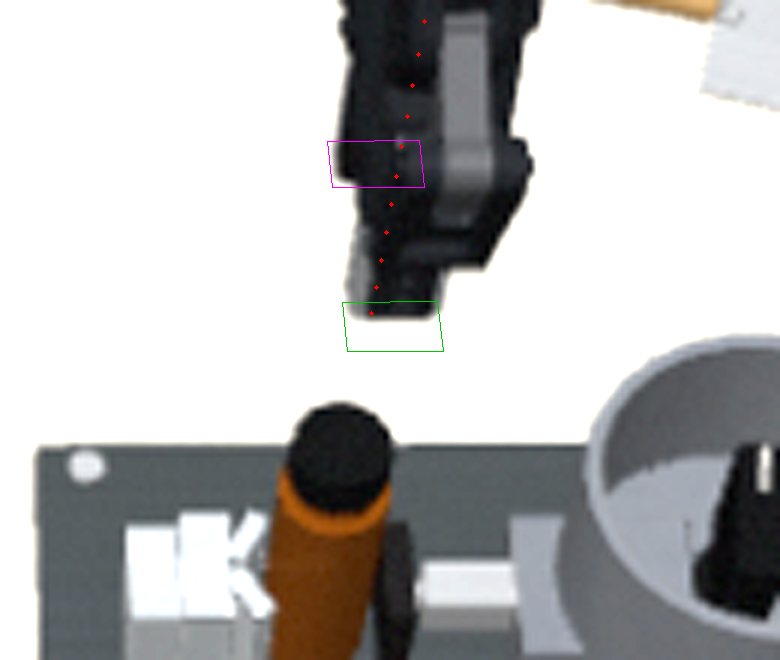

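```bash
python3 - <<'E'
from h import *
t=cv2.imread("pics/top0.png",0)
im=cv2.resize(t[225:270,180:232],None,fx=14,fy=14,interpolation=cv2.INTER_CUBIC)
c,s=np.cos,np.sin
img=cv2.cvtColor(np.clip(im.astype(float)*2.5,0,255).astype(np.uint8),cv2.COLOR_GRAY2BGR)
K=np.array([.5329,.2255])
def P(p): return tuple(int(v) for v in ((proj("top",p)+.5-[180,225])*14))
for yaw,col in((-3,(0,0,255)),(-10,(0,255,0))):
    a=np.radians(yaw)
    for z in (.07,.034):
        cv2.polylines(img,[np.array([P((K[0]+(c(a)*x-s(a)*y)/1e3,K[1]+(s(a)*x+c(a)*y)/1e3,z)) for x,y in((-21,-7),(21,-7),(21,7),(-21,7))])],True,col,1)
cv2.imwrite("pics/k.png",img)
E
```

```text
(no output)
```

View pics/k.png

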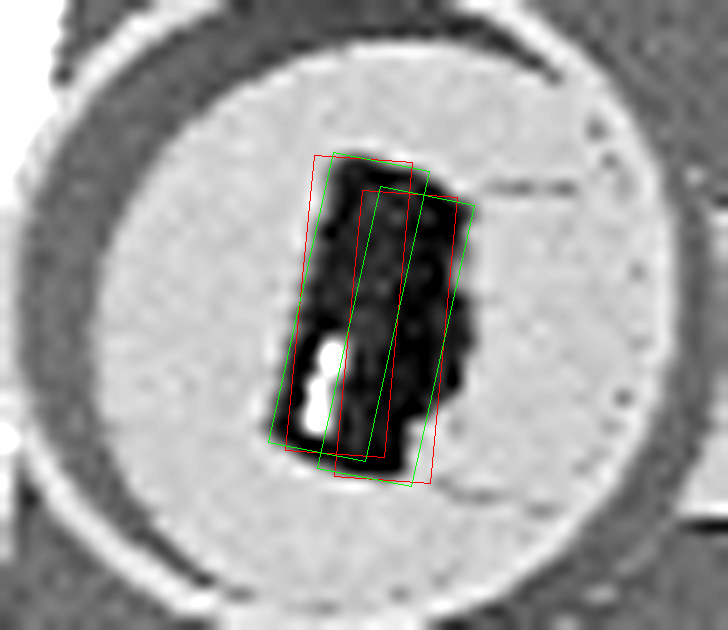

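```bash
python3 plan.py .5329 .2255 .15 170 11 .4
```

```text
t 19.77 p [528.5407 112.0187 164.3701] rot [179.6677   0.0707  86.9261] F [0.9691 0.9026 0.2244] M [-0.0262  0.008  -0.0191] gap 34.6
[[10.3, -0.2, 1.3, 0.02, 0.03, -7.55, 0.4],
[10.3, 1.2, 1.3, 0.02, 0.03, -7.55, 0.4],
[10.0, 2.5, 1.3, 0.02, 0.03, -7.55, 0.4],
[9.6, 3.8, 1.3, 0.02, 0.03, -7.55, 0.4],
[9.0, 5.1, 1.3, 0.02, 0.03, -7.55, 0.4],
[8.3, 6.2, 1.3, 0.02, 0.03, -7.55, 0.4],
[7.4, 7.2, 1.3, 0.02, 0.03, -7.55, 0.4],
[6.4, 8.1, 1.3, 0.02, 0.03, -7.55, 0.4],
[5.2, 8.9, 1.3, 0.02, 0.03, -7.55, 0.4],
[4.0, 9.5, 1.3, 0.02, 0.03, -7.55, 0.4],
[2.7, 10.0, 1.3, 0.02, 0.03, -7.55, 0.4]]
```

Call:
play_rows(increments=[[10,0,0,0.3,0,-7.5,0.4],[12,1,0,0,0,-8,0.4],[12,3,0,0,0,-8,0.4],[11,5,0,0,0,-8,0.4],[10,6,0,0,0,-8,0.4],[9,7,0,0,0,-8,0.4],[8,8,0,0,0,-8,0.4],[6,8,0,0,0,-8,0.4]])

```text
time_s: 20.78
eef_pos: [0.526, 0.2032, 0.1561]
eef_rot: [-179.5, -0.5, 152.4]
ft_force: [-0.5, -0.2, -0.2]
finger_gap: 0.0339
```

```bash
python3 plan.py .5329 .2255 .12 170 4 .4
```

```text
t 20.77 p [526.0238 203.242  156.113 ] rot [-179.4654   -0.5271  152.4041] F [-0.5269 -0.1509 -0.2487] M [-0.055  -0.0262 -0.0411] gap 33.9
[[1.0, 5.8, 9.0, -0.11, -0.15, -4.4, 0.4],
[0.5, 5.9, 9.0, -0.11, -0.15, -4.4, 0.4],
[0.1, 5.9, 9.0, -0.11, -0.15, -4.4, 0.4],
[-0.3, 5.8, 9.0, -0.11, -0.15, -4.4, 0.4]]
```

Call:
play_rows(increments=[[1,6,5,-0.1,-0.2,-4.4,0.4],[0.5,6,5,-0.1,-0.2,-4.4,0.4],[0,6,5,-0.1,-0.2,-4.4,0.4],[0,3,0,0,0,-3,0.4],[0,0,0,0,0,0,0.4],[0,0,0,0,0,0,0.4]])

```text
time_s: 21.52
eef_pos: [0.529, 0.2238, 0.1346]
eef_rot: [-179.7, -0.5, 169.3]
ft_force: [-0.7, -1.6, 0.2]
finger_gap: 0.0343
```

```bash
python3 plan.py .5329 .2255 .12 170 1 .4
```

```text
t 21.52 p [529.0372 223.7818 134.6402] rot [-179.6818   -0.5323  169.2983] F [-0.7161 -1.6307  0.1718] M [ 0.0341 -0.0102 -0.0054] gap 34.3
[[-3.6, 2.5, 14.6, -0.31, -0.53, -0.7, 0.4]]
```

Call:
play_rows(increments=[[-3.6,2.3,10,-0.3,-0.5,-0.7,0.4],[0,0,10,0,0,0,0.4],[0,0,5,0,0,0,0.4],[0,0,0,0,0,0,0.4]])

```text
time_s: 22.02
eef_pos: [0.5329, 0.2247, 0.107]
eef_rot: [-180.0, -0.0, 169.9]
ft_force: [0.4, 0.7, -0.1]
finger_gap: 0.0342
```

```bash
python3 plan.py .5329 .2255 .026 170 6 .4;  python3 - <<'E'
from look import *
look("scene",400,130,110,100,6,"pics/z20.png",zs=(-16,))
E
```

```text
t 22.02 p [532.875  224.6831 107.0219] rot [-179.9551   -0.0444  169.9326] F [ 0.4415  0.7321 -0.1255] M [ 0.0056 -0.0228  0.0064] gap 34.2
[[0.0, 0.1, 13.5, -0.01, -0.01, -0.01, 0.4],
[0.0, 0.1, 13.5, -0.01, -0.01, -0.01, 0.4],
[0.0, 0.1, 13.5, -0.01, -0.01, -0.01, 0.4],
[0.0, 0.1, 13.5, -0.01, -0.01, -0.01, 0.4],
[0.0, 0.1, 13.5, -0.01, -0.01, -0.01, 0.4],
[0.0, 0.1, 13.5, -0.01, -0.01, -0.01, 0.4]]
22.025 [0.53287505 0.22468306 0.10702195] [-1.79955146e+02 -4.43787263e-02  1.69932613e+02] 0.03423790309963275
```

View pics/z20.png

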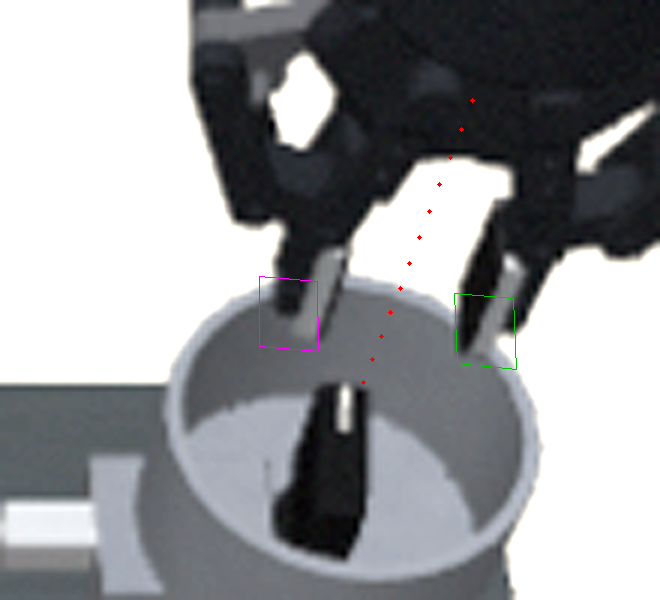

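```bash
python3 - <<'E'
from h import *
K,R,t=KRt("scene"); C=-R.T@t
p=np.array([.53287,.22468,.107]);a=np.radians(169.93)
ty=np.array([np.sin(a),-np.cos(a),0]);tx=np.array([np.cos(a),np.sin(a),0])
for name,uv in dict(Ltip_in=(320,340),Lknuckle_out=(235,220),Lknuckle_in=(283,225),Lout_top=(195,80),Ltipout=(280,312),Rtip=(462,355),Rblk=(515,333),Rkn=(600,255),Rbodyedge=(510,170)).items():
  for off in (0,-.011,.011):
    px=np.array(uv)/6-.5+[400,130]
    d=R.T@np.linalg.inv(K)@np.array([*px,1.]); n=tx
    P0=p+tx*off; s=(n@(P0-C))/(n@d); X=C+s*d; q=X-p
    print(name,off,"lat %.1f  z %.1f  aboveTip %.1f"%(q@ty*1e3,X[2]*1e3,X[2]*1e3-123))
E
```

```text
Ltip_in 0 lat -14.6  z 113.3  aboveTip -9.7
Ltip_in -0.011 lat -17.7  z 127.7  aboveTip 4.7
Ltip_in 0.011 lat -11.4  z 99.0  aboveTip -24.0
Lknuckle_out 0 lat -44.2  z 157.5  aboveTip 34.5
Lknuckle_out -0.011 lat -46.7  z 170.9  aboveTip 47.9
Lknuckle_out 0.011 lat -41.7  z 144.1  aboveTip 21.1
Lknuckle_in 0 lat -32.6  z 157.2  aboveTip 34.2
Lknuckle_in -0.011 lat -35.4  z 170.6  aboveTip 47.6
Lknuckle_in 0.011 lat -29.9  z 143.8  aboveTip 20.8
Lout_top 0 lat -62.4  z 206.0  aboveTip 83.0
Lout_top -0.011 lat -64.5  z 218.3  aboveTip 95.3
Lout_top 0.011 lat -60.3  z 193.7  aboveTip 70.7
Ltipout 0 lat -26.6  z 123.3  aboveTip 0.3
Ltipout -0.011 lat -29.5  z 137.4  aboveTip 14.4
Ltipout 0.011 lat -23.7  z 109.2  aboveTip -13.8
Rtip 0 lat 21.2  z 112.4  aboveTip -10.6
Rtip -0.011 lat 17.3  z 126.7  aboveTip 3.7
Rtip 0.011 lat 25.1  z 98.0  aboveTip -25.0
Rblk 0 lat 31.6  z 123.2  aboveTip 0.2
Rblk -0.011 lat 27.4  z 137.3  aboveTip 14.3
Rblk 0.011 lat 35.7  z 109.1  aboveTip -13.9
Rkn 0 lat 43.1  z 156.3  aboveTip 33.3
Rkn -0.011 lat 38.7  z 169.6  aboveTip 46.6
Rkn 0.011 lat 47.5  z 142.9  aboveTip 19.9
Rbodyedge 0 lat 14.5  z 184.2  aboveTip 61.2
Rbodyedge -0.011 lat 10.7  z 197.0  aboveTip 74.0
Rbodyedge 0.011 lat 18.3  z 171.4  aboveTip 48.4
```

Call:
play_rows(increments=[[0,0.8,5,0,0,0,0.28],[0,0,10,0,0,0,0.28],[0,0,10,0,0,0,0.28],[0,0,8,0,0,0,0.28],[0,0,0,0,0,0,0.28]])

```text
time_s: 22.7
eef_pos: [0.5331, 0.2256, 0.0719]
eef_rot: [-180.0, -0.0, 169.9]
ft_force: [-0.9, -0.3, -0.5]
finger_gap: 0.0241
```

```bash
python3 plan.py .5329 .2255 .03 170 6 .28;  python3 - <<'E'
from look import *
look("scene",400,130,110,100,6,"pics/z21.png",zs=(-16,))
E
```

```text
t 22.7 p [533.063  225.5851  71.8863] rot [-179.9622   -0.0303  169.9336] F [-0.9326 -0.3154 -0.489 ] M [ 0.0494  0.0117 -0.0179] gap 24.1
[[0.0, -0.0, 7.0, -0.01, -0.01, -0.01, 0.28],
[0.0, -0.0, 7.0, -0.01, -0.01, -0.01, 0.28],
[0.0, -0.0, 7.0, -0.01, -0.01, -0.01, 0.28],
[0.0, -0.0, 7.0, -0.01, -0.01, -0.01, 0.28],
[0.0, -0.0, 7.0, -0.01, -0.01, -0.01, 0.28],
[0.0, -0.0, 7.0, -0.01, -0.01, -0.01, 0.28]]
22.7 [0.53306305 0.22558511 0.07188631] [-1.79962166e+02 -3.02746208e-02  1.69933629e+02] 0.024122623393663
```

View pics/z21.png

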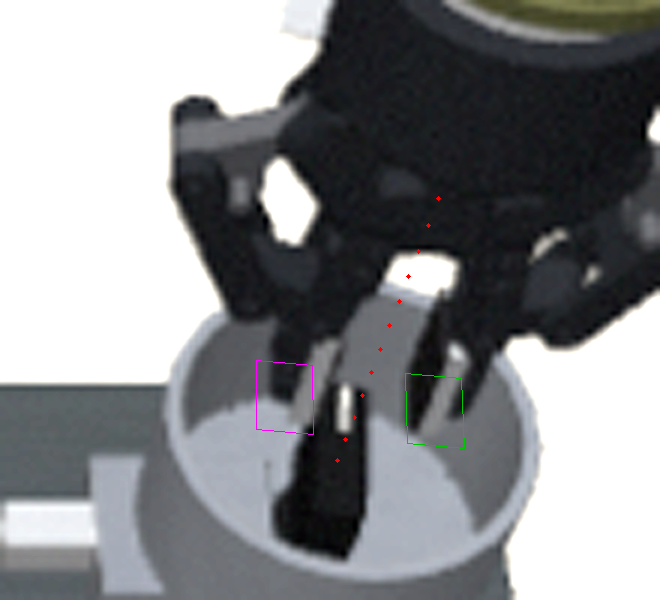

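Call:
play_rows(increments=[[0,0,8,0,0,0,0.28],[0,0,8,0,0,0,0.28],[0,0,6,0,0,0,0.28],[0,0,4,0,0,0,0.28]])

```text
time_s: 23.25
eef_pos: [0.5337, 0.2259, 0.0451]
eef_rot: [180.0, 0.1, 169.9]
ft_force: [-0.5, 0.0, 0.5]
finger_gap: 0.0233
```

Call:
play_rows(increments=[[0.4,-0.3,6,0,0,0,0.28],[0,0,5,0,0,0,0.28],[0,0,3,0,0,0,0.28],[0,0,0,0,0,0,0.28]])

```text
time_s: 23.75
eef_pos: [0.5331, 0.2256, 0.0299]
eef_rot: [-180.0, 0.0, 169.9]
ft_force: [-0.7, 0.0, 0.1]
finger_gap: 0.024
```

```bash
python3 plan.py .5329 .2255 .03 170 1 .28;  python3 - <<'E'
from look import *
look("scene",400,130,110,100,6,"pics/z22.png",zs=(-16,))
E
```

```text
t 23.75 p [533.1002 225.5885  29.8691] rot [-179.9996    0.0305  169.9263] F [-0.6621  0.031   0.139 ] M [-0.0131 -0.0156  0.0612] gap 24.0
[[0.2, -0.1, -0.1, -0.0, 0.03, -0.07, 0.28]]
23.75 [0.53310025 0.2255885  0.02986908] [-1.79999563e+02  3.04986908e-02  1.69926299e+02] 0.024038849380293156
```

View pics/z22.png

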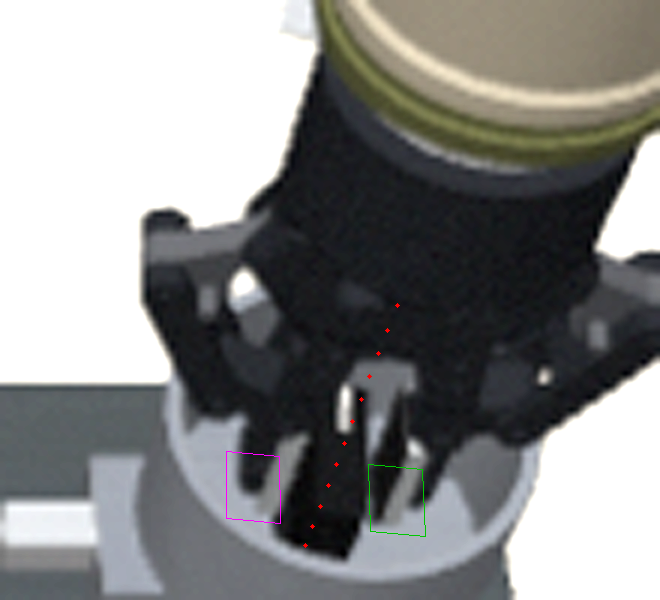

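Call:
play_rows(increments=[[0,0,0,0,0,0,0.2],[0,0,0,0,0,0,0.1],[0,0,0,0,0,0,0.05],[0,0,0,0,0,0,0.05]], squeeze=40)

```text
time_s: 24.3
eef_pos: [0.5333, 0.2251, 0.0304]
eef_rot: [-180.0, 0.1, 169.9]
ft_force: [0.1, 0.2, -0.3]
finger_gap: 0.0131
```

```bash
python3 plan.py .5329 .2255 .03 170 1 .05;  python3 - <<'E'
from look import *
look("scene",330,150,180,120,4,"pics/z23.png",zs=(-16,))
E
```

```text
t 24.3 p [533.3295 225.1366  30.3861] rot [-179.9719    0.0574  169.8768] F [ 0.0989  0.1945 -0.2865] M [-0.1205  0.0255 -0.11  ] gap 13.1
[[0.5, 0.3, 0.4, -0.03, 0.06, -0.12, 0.05]]
24.3 [0.53332954 0.22513657 0.0303861 ] [-1.79971948e+02  5.74496905e-02  1.69876828e+02] 0.013062475845114283
```

View pics/z23.png

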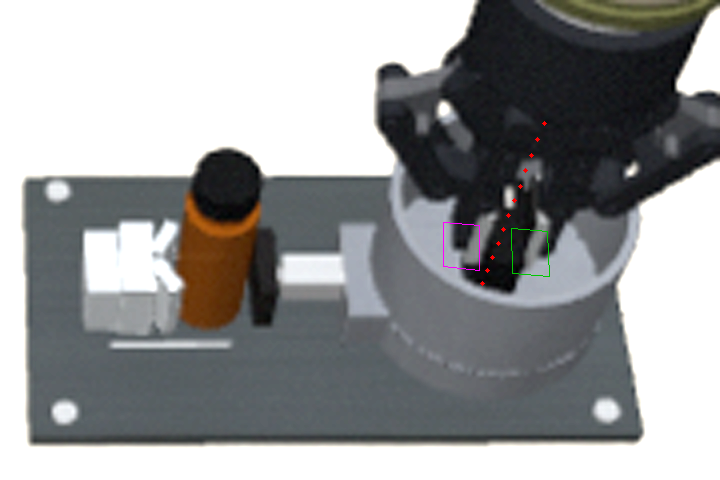

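Call:
play_rows(increments=[[0,0,0,0,0,4,0.05],[0,0,0,0,0,4,0.05],[0,0,0,0,0,4,0.05]])

```text
time_s: 24.72
eef_pos: [0.5334, 0.2254, 0.0304]
eef_rot: [180.0, 0.1, 157.6]
ft_force: [-0.7, -1.0, -0.2]
finger_gap: 0.0132
```

```bash
python3 plan.py .5333 .2251 .03 170 1 .05|head -1
```

```text
t 24.73 p [533.4277 225.4375  30.3973] rot [179.9877   0.0801 157.6329] F [-0.661  -1.0127 -0.1573] M [-0.168   0.0532  0.2292] gap 13.2
```

Call:
play_rows(increments=[[0,0,0,0,0,4,0.05],[0,0,0,0,0,4,0.05],[0,0,0,0,0,2,0.05]])

```text
time_s: 25.1
eef_pos: [0.5335, 0.2257, 0.0304]
eef_rot: [180.0, 0.1, 147.4]
ft_force: [-0.4, -1.5, -0.9]
finger_gap: 0.0138
```

```bash
python3 plan.py .5333 .2251 .03 170 1 .05|head -1
```

```text
t 25.1 p [533.5445 225.6692  30.3921] rot [179.9554   0.11   147.3824] F [-0.3724 -1.4785 -0.9181] M [-0.2457  0.0324  0.1798] gap 13.8
```

Call:
play_rows(increments=[[0,0,0,0,0,2,0.05],[0,0,0,0,0,2,0.05]])

```text
time_s: 25.35
eef_pos: [0.5336, 0.2257, 0.0304]
eef_rot: [179.9, 0.1, 143.2]
ft_force: [0.4, -0.2, -1.0]
finger_gap: 0.0133
```

```bash
python3 plan.py .5333 .2251 .03 170 1 .05|head -1
```

```text
t 25.35 p [533.6158 225.727   30.397 ] rot [179.939    0.1156 143.2396] F [ 0.4048 -0.2417 -1.0035] M [-0.1974  0.0249  0.2165] gap 13.3
```

Call:
play_rows(increments=[[0,0,0,0,0,2,0.05],[0,0,0,0,0,2,0.05]])

```text
time_s: 25.6
eef_pos: [0.5337, 0.2258, 0.0304]
eef_rot: [179.9, 0.1, 139.0]
ft_force: [0.6, -0.5, -0.1]
finger_gap: 0.0131
```

```bash
python3 plan.py .5333 .2251 .03 170 1 .05|head -1;  python3 - <<'E'
from look import *
look("scene",340,170,80,80,8,"pics/z24.png",zs=(-16,))
E
```

```text
t 25.6 p [533.693  225.8001  30.3972] rot [179.9167   0.1083 138.9908] F [ 0.649  -0.4892 -0.0654] M [-0.1892 -0.1085  0.162 ] gap 13.1
25.6 [0.53369297 0.22580013 0.03039723] [1.79916652e+02 1.08292227e-01 1.38990808e+02] 0.013128268198789879
```

View pics/z24.png

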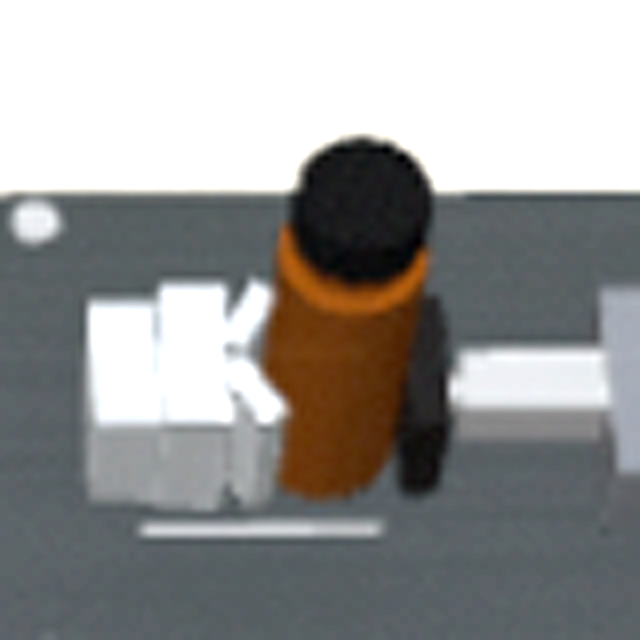

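Call:
play_rows(increments=[[0,0,0,0,0,2,0.05],[0,0,0,0,0,2,0.05]])

```text
time_s: 25.9
eef_pos: [0.5338, 0.2259, 0.0304]
eef_rot: [179.9, 0.1, 134.7]
ft_force: [0.8, -0.8, -1.3]
finger_gap: 0.0133
```

```bash
python3 plan.py .5333 .2251 .03 170 1 .05|head -1
```

```text
t 25.9 p [533.7551 225.869   30.383 ] rot [179.8965   0.0991 134.6514] F [ 0.8228 -0.8307 -1.2608] M [-0.115  -0.1355  0.1598] gap 13.3
```

Call:
play_rows(increments=[[0,0,0,0,0,2,0.05],[0,0,0,0,0,2,0.05]])

```text
time_s: 26.15
eef_pos: [0.5338, 0.2259, 0.0304]
eef_rot: [179.9, 0.1, 130.4]
ft_force: [1.3, 0.7, -1.8]
finger_gap: 0.0132
```

```bash
python3 plan.py .5333 .2251 .03 170 1 .05|head -1;  python3 - <<'E'
from look import *
look("scene",340,170,80,80,8,"pics/z25.png",zs=(-16,))
E
```

```text
t 26.15 p [533.8242 225.9276  30.3777] rot [179.8789   0.0914 130.3635] F [ 1.3171  0.6987 -1.8074] M [-0.0588 -0.2456  0.171 ] gap 13.2
26.15 [0.53382417 0.22592757 0.03037775] [1.79878885e+02 9.14143391e-02 1.30363454e+02] 0.013200235064220434
```

View pics/z25.png

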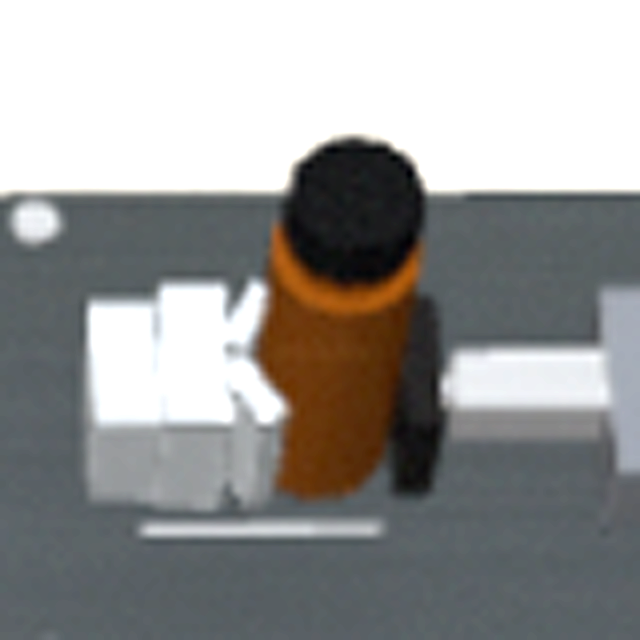

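Call:
play_rows(increments=[[0,0,0,0,0,2,0.05],[0,0,0,0,0,2,0.05]])

```text
time_s: 26.45
eef_pos: [0.5339, 0.226, 0.0304]
eef_rot: [179.9, 0.1, 126.0]
ft_force: [0.3, 0.3, -1.7]
finger_gap: 0.0132
```

```bash
python3 plan.py .5333 .2251 .03 170 1 .05|head -1
```

```text
t 26.45 p [533.9263 226.0067  30.3944] rot [179.8547   0.0837 126.0268] F [ 0.3041  0.3252 -1.7135] M [-0.0611 -0.2562  0.2674] gap 13.2
```

```bash
python3 - <<'E'
from look import *
M=[]
for i in range(6):
    c=env.camera("scene")["color"]; M.append(env.get_obs()["torque"][2].round(3))
print(M)
cv2.imwrite("pics/z26.png",np.clip(cv2.resize(c[170:250,340:420],None,fx=8,fy=8,interpolation=cv2.INTER_CUBIC)*2.3,0,255).astype(np.uint8))
E
```

```text
[np.float64(0.201), np.float64(0.023), np.float64(-0.068), np.float64(-0.053), np.float64(-0.056), np.float64(-0.103)]
```

View pics/z26.png

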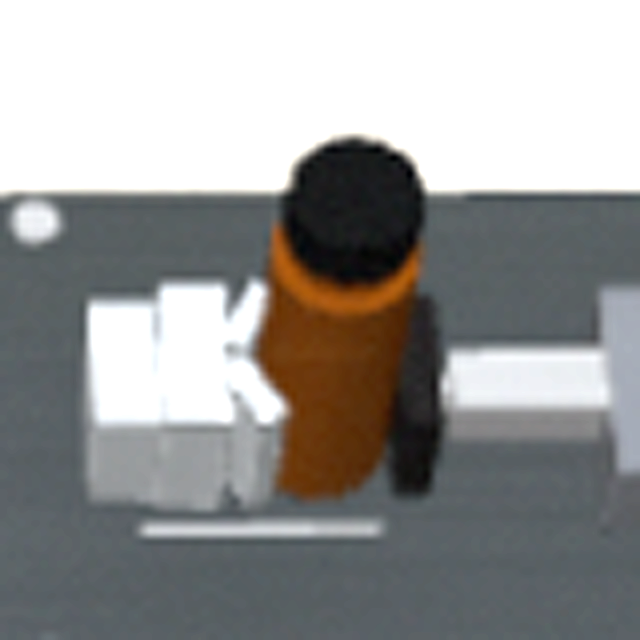

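```bash
python3 - <<'E'
import cv2,numpy as np
I={k:cv2.imread(f"pics/z{k}.png",0).astype(np.float32) for k in (24,25,26)}
def sh(a,b,r):
    y0,y1,x0,x1=r; w=cv2.createHanningWindow((x1-x0,y1-y0),cv2.CV_32F)
    return np.round(cv2.phaseCorrelate(I[a][y0:y1,x0:x1],I[b][y0:y1,x0:x1],w),2)
for nm,r in dict(cap=(120,320,250,460),jaw=(330,480,400,500),ref=(260,540,60,250)).items():
    for a,b in((24,25),(25,26),(24,26)): print(nm,a,b,sh(a,b,r))
E
python3 plan.py .5333 .2251 .03 170 1 .05|head -1
```

```text
t 26.75 p [533.9434 226.0144  30.4062] rot [179.8543   0.0766 126.1644] F [ 0.7737 -0.1483 -1.7838] M [ 0.0139 -0.2665 -0.103 ] gap 13.4Traceback (most recent call last):
  File "<stdin>", line 7, in <module>
  File "<stdin>", line 5, in sh
    return _wrapfunc(a, 'round', decimals=decimals, out=out)
    return _wrapit(obj, method, *args, **kwds)
    conv = _array_converter(obj)
ValueError: setting an array element with a sequence. The requested array has an inhomogeneous shape after 1 dimensions. The detected shape was (2,) + inhomogeneous part.
```

```bash
python3 - <<'E'
import cv2,numpy as np
I={k:cv2.imread(f"pics/z{k}.png",0).astype(np.float32) for k in (24,25,26)}
for nm,r in dict(cap=(120,320,250,460),rod=(330,480,430,520),jaw=(300,500,380,480),ref=(260,540,60,250)).items():
    y0,y1,x0,x1=r
    for a,b in((24,25),(25,26),(24,26)):
        T=I[a][y0:y1,x0:x1]
        S=I[b][y0-20:y1+20,x0-20:x1+20]
        m=cv2.matchTemplate(S,T,cv2.TM_CCOEFF_NORMED); _,v,_,l=cv2.minMaxLoc(m); print(nm,a,b,l[0]-20,l[1]-20,round(v,3))
E
```

```text
cap 24 25 -7 0 0.997
cap 25 26 0 0 0.999
cap 24 26 -7 0 0.997
rod 24 25 -7 0 0.998
rod 25 26 -1 0 0.996
rod 24 26 -8 0 0.995
jaw 24 25 -7 0 0.996
jaw 25 26 -1 0 0.996
jaw 24 26 -8 -1 0.993
ref 24 25 0 0 1.0
ref 25 26 0 0 1.0
ref 24 26 0 0 1.0
```

Call:
play_rows(increments=[[0,0,0,0,0,1.5,0.05],[0,0,0,0,0,1.5,0.05]])

```text
time_s: 27.0
eef_pos: [0.534, 0.226, 0.0304]
eef_rot: [179.8, 0.1, 123.0]
ft_force: [1.6, -0.5, -1.6]
finger_gap: 0.0137
```

```bash
python3 plan.py .5333 .2251 .03 170 1 .05|head -1
```

```text
t 27.0 p [533.9751 226.0326  30.3974] rot [179.8445   0.0677 123.0162] F [ 1.5561 -0.4834 -1.5552] M [ 0.0219 -0.2592  0.2445] gap 13.7
```

Call:
play_rows(increments=[[0,0,0,0,0,1.5,0.05]])

```text
time_s: 27.12
eef_pos: [0.534, 0.226, 0.0304]
eef_rot: [179.8, 0.1, 121.4]
ft_force: [2.1, 0.9, -1.8]
finger_gap: 0.0132
```

```bash
python3 plan.py .5333 .2251 .03 170 1 .05|head -1;  python3 - <<'E'
from look import *
env.camera("scene");print(env.get_obs()["torque"][2])
look("scene",340,170,80,80,8,"pics/z27.png",zs=(-16,))
I={k:cv2.imread(f"pics/z{k}.png",0).astype(np.float32) for k in (24,25,26,27)}
for nm,r in dict(cap=(120,320,250,460),rod=(330,480,430,520),jaw=(300,500,380,480)).items():
    y0,y1,x0,x1=r
    for a,b in((24,27),(26,27),):
        T=I[a][y0:y1,x0:x1]; S=I[b][y0-20:y1+20,x0-20:x1+20]
        m=cv2.matchTemplate(S,T,cv2.TM_CCOEFF_NORMED); _,v,_,l=cv2.minMaxLoc(m); print(nm,a,b,l[0]-20,l[1]-20,round(v,3))
E
```

```text
t 27.12 p [534.0192 226.0373  30.3883] rot [179.8359   0.0677 121.4155] F [ 2.0802  0.9083 -1.7559] M [-0.0244 -0.3519  0.2561] gap 13.2
0.19197426546636875
27.175 [0.5339675  0.22610641 0.03039517] [1.79837342e+02 6.40898846e-02 1.21344002e+02] 0.013290532126684091
cap 24 27 -7 0 0.997
cap 26 27 0 0 0.999
rod 24 27 -9 0 0.991
rod 26 27 -1 0 0.995
jaw 24 27 -8 -1 0.988
jaw 26 27 -1 0 0.995
```

Call:
play_rows(increments=[[0,0,0,0,0,0,0.05],[0,0,0,0,0,0,0.12],[0,0,0,0,0,0,0.2],[0,0,0,0,0,0,0.26],[0,0,0,0,0,0,0.26]])

```text
time_s: 27.85
eef_pos: [0.5336, 0.2262, 0.0305]
eef_rot: [179.9, 0.0, 121.5]
ft_force: [-0.5, -0.4, -0.3]
finger_gap: 0.0224
```

```bash
python3 plan.py .5333 .2251 .03 170 1 .05|head -1;  python3 - <<'E'
from look import *
look("scene",340,130,180,140,4,"pics/z28.png",zs=(-16,))
E
```

```text
t 27.85 p [533.5681 226.245   30.5403] rot [179.8731   0.0399 121.4518] F [-0.4681 -0.449  -0.3176] M [-0.0176  0.0142 -0.0478] gap 22.4
27.85 [0.53356813 0.22624502 0.03054033] [1.79873133e+02 3.98598266e-02 1.21451751e+02] 0.02238694877848225
```

View pics/z28.png

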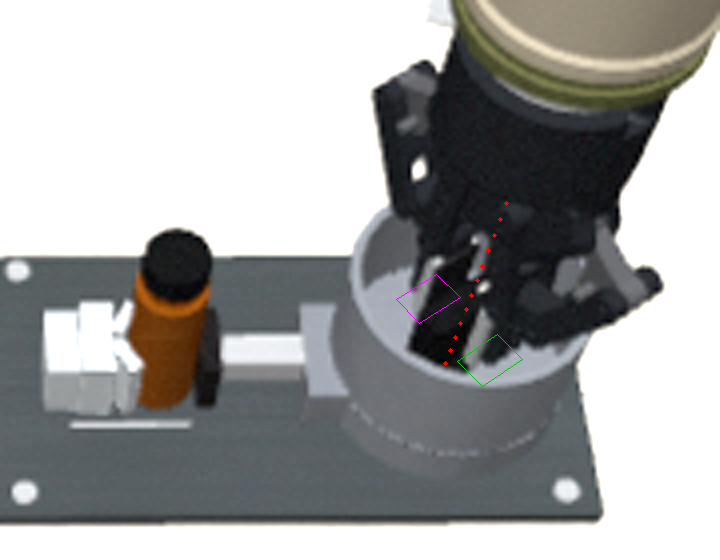

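Call:
play_rows(increments=[[0,0,-8,0,0,0,0.26],[0,0,-15,0,0,0,0.26],[0,0,-25,0,0,0,0.26],[0,0,-30,0,0,0,0.26],[0,0,-30,0,0,0,0.26],[0,0,-20,0,0,0,0.26],[0,0,0,0,0,0,0.26]])

```text
time_s: 28.78
eef_pos: [0.5336, 0.2273, 0.169]
eef_rot: [179.6, 0.1, 121.5]
ft_force: [-0.1, -0.8, 0.0]
finger_gap: 0.0222
```

Call:
play_rows(increments=[[30,-10,-10,0,0,0,0.26],[40,-15,-10,0,0,0,0.26],[40,-15,0,0,0,0,0.26],[30,-10,0,0,0,0,0.26],[0,0,0,0,0,0,0.26],[0,0,0,0,0,0,0.26]])

```text
time_s: 29.52
eef_pos: [0.4137, 0.3214, 0.1872]
eef_rot: [179.8, 0.1, 121.4]
ft_force: [-0.3, -0.7, 0.6]
finger_gap: 0.0222
```

```bash
python3 - <<'E'
from look import *
look("scene",330,130,180,140,4,"pics/z29.png",zs=(-16,))
c=env.camera("top")["color"]; cv2.imwrite("pics/t29.png",np.clip(c*1.8,0,255).astype(np.uint8))
E
```

```text
29.525 [0.41370228 0.32140178 0.18717049] [1.79753740e+02 1.24291455e-01 1.21442833e+02] 0.022160530286445535
```

View pics/z29.png

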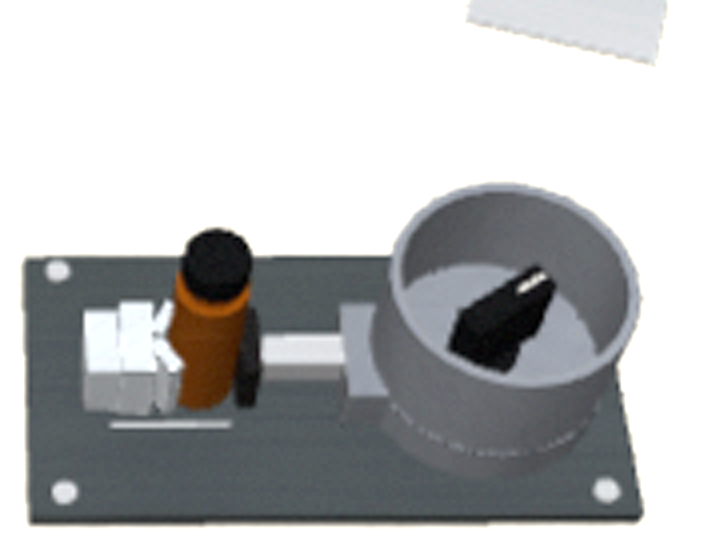

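View pics/t29.png

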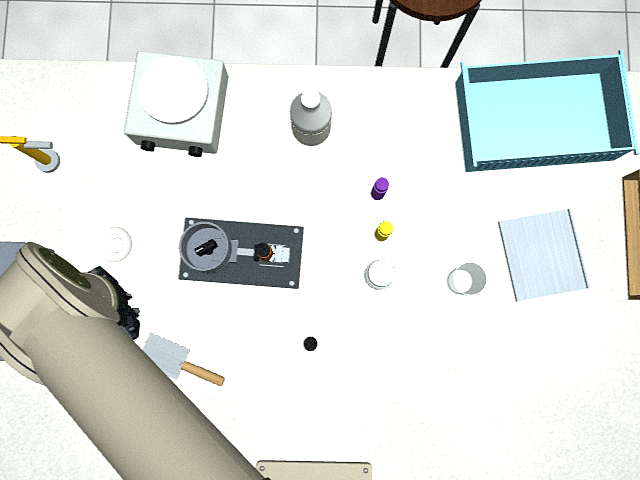

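```bash
python3 - <<'E'
from h import *
t=cv2.imread("pics/t29.png",0)
img=cv2.cvtColor(cv2.resize(t[225:270,180:232],None,fx=14,fy=14,interpolation=cv2.INTER_CUBIC),cv2.COLOR_GRAY2BGR)
c,s=np.cos,np.sin;K=np.array([.5329,.2255])
def P(p): return tuple(int(v) for v in ((proj("top",p)+.5-[180,225])*14))
for yaw,col in((-53,(0,0,255)),(-58.5,(0,255,0))):
    a=np.radians(yaw)
    for z in (.07,.034):
        cv2.polylines(img,[np.array([P((K[0]+(c(a)*x-s(a)*y)/1e3,K[1]+(s(a)*x+c(a)*y)/1e3,z)) for x,y in((-21,-7),(21,-7),(21,7),(-21,7))])],True,col,1)
cv2.imwrite("pics/k2.png",img)
E
```

```text
(no output)
```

View pics/k2.png

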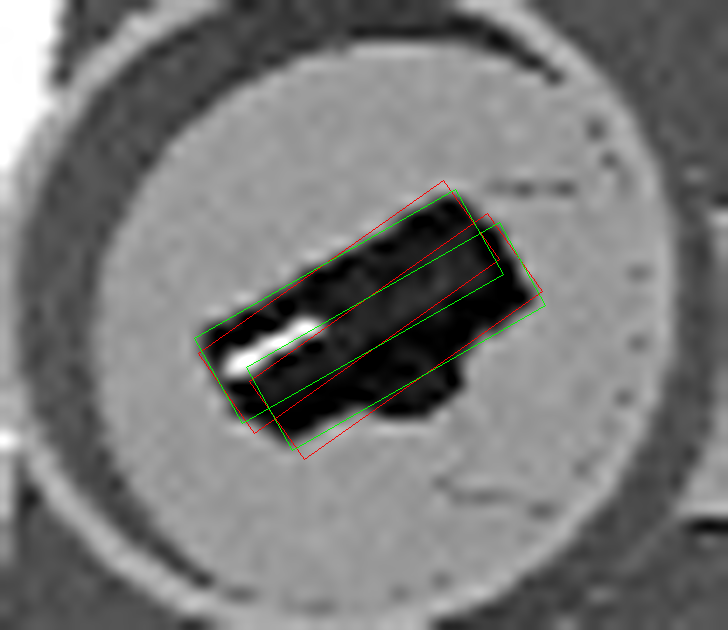

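```bash
python3 -c "
from cell import env
print(env.hand_in())"
```

```text
the job is handed in; nothing more can be done
None
```

The amber vial stands upright on the clamp plate, held between the jaw and the V backstop. The knob is released and the job was handed in at about 29.6 s.

**Placing:** I gripped the vial, stood it on the cradle point and let it go. The last pictures show it upright, with the yellow and purple look-alikes and the other bench items where they were. The wrist force showed no sign of touching the guard collar.

**Squeeze:** I turned the knob clockwise about 48°.
- The pictures show the vial and jaw stop moving at a tool yaw of about 130°, so I took that as the point where the vial is wedged. I went on about 8.5° past it.
- By the angle, that gives about 10 N, possibly up to 12 N.
- The torque rose from about 0.19 to 0.26 N m, which gives about 7 N with roughly ±3 N of noise.
- The two estimates agree only within that noise. Both are well under 20 N.
- After I let go, the top picture shows the knob still at the angle where I left it.

**Checks that disagreed:**
- **Fingertips:** they did not stand 14 mm ahead of the TCP as described. A light touch on the empty bench (about 12 N) showed them about 16 mm behind the reported TCP at a 34 mm opening, so I worked with that.
- **Clamp origin:** it is about 10 mm along the plate's y axis from the plate's centre. I found this by fitting the guard's lip in both pictures.
- **Set-down force:** setting the vial on the plate briefly read about 25 N upward at the wrist before I released it.

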